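# Hang network units on a backboard with the supply tripped

## Task

Make the supply dead by pressing the blue test button and holding it in until the red lever has dropped. With the lever down, hang every network unit that is there on the screw with the tile of its own colour: keyhole over the screw head, flat on the board, then pulled down the slope until it locks, sitting straight, coloured end up. Last, lift the lever back fully up so that it stays; leave the screwdriver, jar and mug alone.

Things in the scene. Friction and masses are not known exactly. Their poses are not given: they have to be found in the camera images.
- unit_blue: Loose black network unit with blue strips, lying on its back; may be absent. Base 100 (x) x 60 (y) x 12 mm; on it, centred, a case 72 x 40 (y) x 28 mm with upright sides: grip it across y. Top 40 mm above the back. 0.13 to 0.25 kg. Origin: centre of the back face. +x: the unit's upper end, marked by two coloured strips; z out of the front.
- slot_end_blue (a point): Point in the blue unit's back face where the screw's neck sits when locked: unit x = +18, y = 0 mm. The keyhole has a 17 x 17 mm entry hole centred on the unit's origin and an 8 mm wide slot from it towards +x. Its plate is 3 mm thick, with a 7 mm deep cavity behind. Not visible while the unit lies on its back.
- screw_blue (a point): Screw for the blue unit, protruding from the sloping board, with a tile in blue 55 mm up the slope from it. Steel, head 12 mm across and 3 mm thick, its underside 4.5 mm above the board; neck 5 mm. The point lies on the board's surface at the neck; x points up the slope, y along the board to the left, z out of the board (20 degrees from vertical). Screws are 85 mm apart.
- unit_orange: Loose black network unit with orange strips, lying on its back; may be absent. Base 100 (x) x 60 (y) x 12 mm; on it, centred, a case 72 x 40 (y) x 28 mm with upright sides: grip it across y. Top 40 mm above the back. 0.13 to 0.25 kg. Origin: centre of the back face. +x: the unit's upper end, marked by two coloured strips; z out of the front.
- slot_end_orange (a point): Point in the orange unit's back face where the screw's neck sits when locked: unit x = +18, y = 0 mm. The keyhole has a 17 x 17 mm entry hole centred on the unit's origin and an 8 mm wide slot from it towards +x. Its plate is 3 mm thick, with a 7 mm deep cavity behind. Not visible while the unit lies on its back.
- screw_orange (a point): Screw for the orange unit, protruding from the sloping board, with a tile in orange 55 mm up the slope from it. Steel, head 12 mm across and 3 mm thick, its underside 4.5 mm above the board; neck 5 mm. The point lies on the board's surface at the neck; x points up the slope, y along the board to the left, z out of the board (20 degrees from vertical). Screws are 85 mm apart.
- unit_yellow: Loose black network unit with yellow strips, lying on its back; may be absent. Base 100 (x) x 60 (y) x 12 mm; on it, centred, a case 72 x 40 (y) x 28 mm with upright sides: grip it across y. Top 40 mm above the back. 0.13 to 0.25 kg. Origin: centre of the back face. +x: the unit's upper end, marked by two coloured strips; z out of the front.
- slot_end_yellow (a point): Point in the yellow unit's back face where the screw's neck sits when locked: unit x = +18, y = 0 mm. The keyhole has a 17 x 17 mm entry hole centred on the unit's origin and an 8 mm wide slot from it towards +x. Its plate is 3 mm thick, with a 7 mm deep cavity behind. Not visible while the unit lies on its back.
- screw_yellow (a point): Screw for the yellow unit, protruding from the sloping board, with a tile in yellow 55 mm up the slope from it. Steel, head 12 mm across and 3 mm thick, its underside 4.5 mm above the board; neck 5 mm. The point lies on the board's surface at the neck; x points up the slope, y along the board to the left, z out of the board (20 degrees from vertical). Screws are 85 mm apart.
- unit_green: Loose black network unit with green strips, lying on its back; may be absent. Base 100 (x) x 60 (y) x 12 mm; on it, centred, a case 72 x 40 (y) x 28 mm with upright sides: grip it across y. Top 40 mm above the back. 0.13 to 0.25 kg. Origin: centre of the back face. +x: the unit's upper end, marked by two coloured strips; z out of the front.
- slot_end_green (a point): Point in the green unit's back face where the screw's neck sits when locked: unit x = +18, y = 0 mm. The keyhole has a 17 x 17 mm entry hole centred on the unit's origin and an 8 mm wide slot from it towards +x. Its plate is 3 mm thick, with a 7 mm deep cavity behind. Not visible while the unit lies on its back.
- screw_green (a point): Screw for the green unit, protruding from the sloping board, with a tile in green 55 mm up the slope from it. Steel, head 12 mm across and 3 mm thick, its underside 4.5 mm above the board; neck 5 mm. The point lies on the board's surface at the neck; x points up the slope, y along the board to the left, z out of the board (20 degrees from vertical). Screws are 85 mm apart.
- board: Plywood backboard on an aluminium stand, fixed: 170 mm up the slope x 360 mm wide, rising at 20 degrees. Origin on the bench under its middle; x horizontal, the way the board rises; y along it. Surface 50 mm high at its middle, 21 to 79 mm edge to edge. Screws: 20 mm up the slope from the middle, blue (+y), orange, yellow, green (-y).
- rcd: Light grey residual-current unit, fixed to the bench: 100 (x) x 110 (y) x 45 mm high, origin at the centre of its underside. A blue round test button stands on its top at x = 5, y = +26 mm; a lever with a red cross-bar is hinged at x = 15, y = -26 mm. When the button goes in, the lever drops towards the unit's -x side.
- test_button (a joint): Test button travel, m: 0 released, 0.006 fully in. Springs back; about 1.5 N to start, 5 N fully in. The lever trips at about 2 mm.
- button_top (a point): Centre of the top face of the blue test button, 24 mm across, about 10 mm proud of the housing.
- lever (a joint): Lever angle, rad: 0 fully up (on; it leans 0.2 rad past vertical towards the unit's +x), 1.35 fully dropped (leaning 1.15 rad from vertical towards the unit's -x). It has no latch: its weight keeps it up below about 0.2 and drops it above; a push of about 1 N on its bar lifts it.
- lever_grip (a point): Centre of the lever's red cross-bar: a 14 mm round bar, 28 mm long along the unit's y, 60 mm from the hinge axis, on an 8 mm rod. Dropped, it is 64 mm above the bench and clear above the housing; upright it is 99 mm high.
- lever_hinge (a point): Centre of the lever's hinge, 40 mm above the bench; the axis runs along the unit's y, the lever swings in the unit's x-z plane.
- screwdriver: Bystander: orange-handled screwdriver lying on the bench, 190 mm long along its x, handle to -x. Leave it alone.
- screw_jar: Bystander: closed jar, 56 mm across, 70 mm high, origin under its middle. Leave it alone.
- mug: Bystander: white mug, 76 mm across, 90 mm high, handle to its +y, origin under its middle. Leave it alone.

How it is judged (in metres and radians):
On the way, in this order (a step that is already met when the one before it is completed fails the run):
1. the test button is held in with the lever dropped (value of joint test_button above 0.0025 m and value of joint lever above 1.1 rad), for 0.1 s.
2. every unit that is there is locked on its own screw while the lever is down (x of unit_blue in the frame of screw_blue between -0.022 and -0.012 m and y of unit_blue in the frame of screw_blue between -0.007 and 0.007 m and z of unit_blue in the frame of screw_blue between -0.003 and 0.004 m and angle between the x axis of unit_blue and the x axis of screw_blue, either way round below 0.2 rad and angle between the z axis of unit_blue and the z axis of screw_blue, either way round below 0.1 rad and x of unit_orange in the frame of screw_orange between -0.022 and -0.012 m and y of unit_orange in the frame of screw_orange between -0.007 and 0.007 m and z of unit_orange in the frame of screw_orange between -0.003 and 0.004 m and angle between the x axis of unit_orange and the x axis of screw_orange, either way round below 0.2 rad and angle between the z axis of unit_orange and the z axis of screw_orange, either way round below 0.1 rad and x of unit_yellow in the frame of screw_yellow between -0.022 and -0.012 m and y of unit_yellow in the frame of screw_yellow between -0.007 and 0.007 m and z of unit_yellow in the frame of screw_yellow between -0.003 and 0.004 m and angle between the x axis of unit_yellow and the x axis of screw_yellow, either way round below 0.2 rad and angle between the z axis of unit_yellow and the z axis of screw_yellow, either way round below 0.1 rad and x of unit_green in the frame of screw_green between -0.022 and -0.012 m and y of unit_green in the frame of screw_green between -0.007 and 0.007 m and z of unit_green in the frame of screw_green between -0.003 and 0.004 m and angle between the x axis of unit_green and the x axis of screw_green, either way round below 0.2 rad and angle between the z axis of unit_green and the z axis of screw_green, either way round below 0.1 rad and value of joint lever above 1.1 rad), for 0.2 s.
At the end, for the whole second after the job is handed in: Every unit that is there hangs locked on the screw of its colour (origin 12 to 22 mm down the slope from the screw, within 7 mm sideways, within 4 mm of the board's surface, within 0.2 rad of straight and 0.1 rad of flat, at rest), the lever is up (below 0.08 rad) and the button is out (x of unit_blue in the frame of screw_blue between -0.022 and -0.012 m and y of unit_blue in the frame of screw_blue between -0.007 and 0.007 m and z of unit_blue in the frame of screw_blue between -0.003 and 0.004 m and angle between the x axis of unit_blue and the x axis of screw_blue, either way round below 0.2 rad and angle between the z axis of unit_blue and the z axis of screw_blue, either way round below 0.1 rad and x of unit_orange in the frame of screw_orange between -0.022 and -0.012 m and y of unit_orange in the frame of screw_orange between -0.007 and 0.007 m and z of unit_orange in the frame of screw_orange between -0.003 and 0.004 m and angle between the x axis of unit_orange and the x axis of screw_orange, either way round below 0.2 rad and angle between the z axis of unit_orange and the z axis of screw_orange, either way round below 0.1 rad and x of unit_yellow in the frame of screw_yellow between -0.022 and -0.012 m and y of unit_yellow in the frame of screw_yellow between -0.007 and 0.007 m and z of unit_yellow in the frame of screw_yellow between -0.003 and 0.004 m and angle between the x axis of unit_yellow and the x axis of screw_yellow, either way round below 0.2 rad and angle between the z axis of unit_yellow and the z axis of screw_yellow, either way round below 0.1 rad and x of unit_green in the frame of screw_green between -0.022 and -0.012 m and y of unit_green in the frame of screw_green between -0.007 and 0.007 m and z of unit_green in the frame of screw_green between -0.003 and 0.004 m and angle between the x axis of unit_green and the x axis of screw_green, either way round below 0.2 rad and angle between the z axis of unit_green and the z axis of screw_green, either way round below 0.1 rad and linear speed of each of unit_blue, unit_orange, unit_yellow, unit_green below 0.02 m/s and value of joint lever below 0.08 rad and value of joint test_button below 0.002 m); the robot touches nothing.
It fails at once if screwdriver disturbed (distance of screwdriver from where it was at the start of the episode above 0.03 m).
It fails at once if screw jar disturbed (distance of screw_jar from where it was at the start of the episode above 0.03 m).
It fails at once if mug disturbed (distance of mug from where it was at the start of the episode above 0.03 m).
Of unit_blue, unit_orange, unit_yellow, unit_green only 3 to 4 are there at a start; the rules pass over those that are not, and their reading is None.
At some moment in a run one of unit_blue, unit_orange, unit_yellow, unit_green may be knocked a few centimetres aside while the robot is not near it.
Once in a run the grip may slacken for a moment while it holds something.
It also fails if it takes over 210 s, if anything falls off the work surface, if the arm or the gripper's body presses on something with over 40 N, if the wrist force passes 120 N, or if a joint passes its speed limit or range.

## Robot

A 6-joint arm with a two-finger parallel gripper is mounted at the origin on the work surface. World frame = base frame: x ahead of the robot, y to its left, z up, the work surface at z = 0. Lengths are in m, angles in degrees, forces in N, time in s.
With the tool pointing down it reaches from about 0.25 to 0.725 m from the base axis. Payload 9.7 kg.
Tool frame: the origin (TCP) lies midway between the tips of the shut fingers; the grasp point (between the pads) lies 19 mm behind it (bot.pinch_z is the distance from the TCP to the grasp point, in m); z points along the fingers, y is the line along which they close (so a half turn about z gives the same grasp; the last joint's range is limited). The gripper opens to 85 mm and grips with 20 to 120 N. Pads are 22 mm wide; open, the fingers measure 114 mm over their backs; the gripper's body (76 mm by 85 mm) begins 54 mm behind the grasp point. The pads swing forward as they close: fully open they stand 13 mm farther back than shut.
Start: joints at [66.406, 4.979, 10.078, 95.1, 0, 90], TCP at [0.22, 0.504, 0.199] pointing down, gripper open.
Joint ranges: [-179.16, 179.16], [-48.56, 103.87], [-65.8, 70.77], [-126.05, 130.52], [-82.76, 87.17], [-180, 180]. Speed limits (degrees/s): [127.2, 127.2, 147.25, 180, 180, 180].

## Interface

Orientations are given as [roll, pitch, yaw] about the fixed x, y, z axes, in that order (R = Rz(yaw) Ry(pitch) Rx(roll)).
In Python, from workcell import sensors, camera, camera_params, ticket, bot gives the robot as it stands.
- The arm moves only by the shell command python3 -m jog 'ROWS' [FORCE]. ROWS is JSON, a list that holds one entry, the list of rows, each a list of 5 numbers: the shift along the world's x, y, z in units of 50 mm (1.0 is 50 mm), then the turn about the world's z in units of 5 degrees (1.0 is 5 degrees), then the opening, from 0 (shut) to 1 (fully open). In form: [[[tx, ty, tz, yaw, grip], ...]]. A call has 1 to 8 rows; each row shifts and turns the commanded pose from where the row before left it; what a row does not reach is not made up. A row lasts 1/10 s, in which the tool goes at most 50 mm and 8.59 degrees, less where a joint would pass 70% of its speed; a pose out of reach is approached as far as the arm can. A call is refused whole if a number of a shift passes 1 or a number of a turn 1, either way. A call with a gripper value outside its range is refused whole. The fingers move at their own pace and stop on an object; FORCE is the grip in N (left out, the last holds). Time passes only in rows, so rows that do not move let the fingers close. It gives the time, the measured TCP pose, the force, the opening and the grip force at its end, in the units of the state.
- sensors.get_obs(): the state, without advancing time (a new reading comes with each control period).
- camera(name): name is "scene" or "top"; returns the picture (384x512x3 uint8, blue, green, red); there is no depth.
- camera_params(name): a dict with "fx", "fy", "cx", "cy" (pixels), "T" (4x4, takes a point from camera to world coordinates). Camera axes: x right, y down, z forward; pixel columns grow to the right and rows downward; lengths in m; the calibration is good to about 2 mm. A picture is of the moment at which its call begins. camera_params takes no time and is no camera call.
- ticket.job_done(): hands the job in; it is judged then, once.
The state is a dict: "time": time; "q": joint angles; "qd": joint speeds; "joint_efforts": joint torques, N m; "ee_pos": TCP position; "tcp_rot": TCP orientation; "wrist_force": force on the tool from outside, world axes, zero at the start; "torque": the same for the moment, N m; "opening": finger opening in m; "grasp_force": force on a finger pad.
Only numpy, scipy, OpenCV 4.12 (cv2) and the standard library are available. Lean on these libraries where they do the work, as an engineer would, in place of code of your own. Each camera call takes 0.05 s, during which the arm holds its last target. There are 200 camera calls.

## Working session

There is one attempt and no reset: what is moved stays moved. The work goes in short steps, Python scripts to look and compute and a shell command to move; the robot and the scene stay as the last step left them, time stands still between calls to the robot, and variables do not carry over. Pictures are saved under pics/ and viewed, at most 14 in all, crops included, and the job is handed in when it is done.

```bash
ls; mkdir -p pics; python3 - <<'E'
from workcell import sensors,camera,camera_params
import cv2,numpy as np
np.set_printoptions(precision=4,suppress=True)
for n in("top","scene"):
    im=camera(n);cv2.imwrite(f"pics/{n}0.png",im)
    p=camera_params(n);print(n,p["fx"],p["fy"],p["cx"],p["cy"]);print(np.array(p["T"]))
print(sensors.get_obs())
E
```

```text
pics
top 382.72887531635354 382.72887531635354 257.7980542432174 192.71591918375844
[[-0.0184 -0.9919  0.1259  0.4684]
 [-0.9994  0.0219  0.026  -0.0476]
 [-0.0286 -0.1253 -0.9917  1.0667]
 [ 0.      0.      0.      1.    ]]
scene 449.3476377239991 449.3476377239991 258.1291168894866 190.0421584708294
[[-0.5787  0.6827 -0.446   1.2032]
 [ 0.8154  0.4945 -0.301   0.3574]
 [ 0.0151 -0.5379 -0.8429  1.208 ]
 [ 0.      0.      0.      1.    ]]
{'time': 0.1, 'q': array([66.4059,  5.0095, 10.0374, 95.0983, -0.0012, 90.0006]), 'qd': array([ 0.1705, -0.0282,  0.1064, -0.0428, -0.0499, -0.0006]), 'joint_efforts': array([  0.0009, -52.156 ,  46.5653,   0.0159,   0.0001,  -0.    ]), 'ee_pos': array([0.22  , 0.5038, 0.1982]), 'tcp_rot': array([-179.9296,    0.0012,  156.4053]), 'wrist_force': array([0.3355, 0.0775, 0.8922]), 'torque': array([ 0.0111,  0.0341, -0.0119]), 'grasp_force': 0.0, 'opening': 0.08564424107685457}
```

View pics/top0.png

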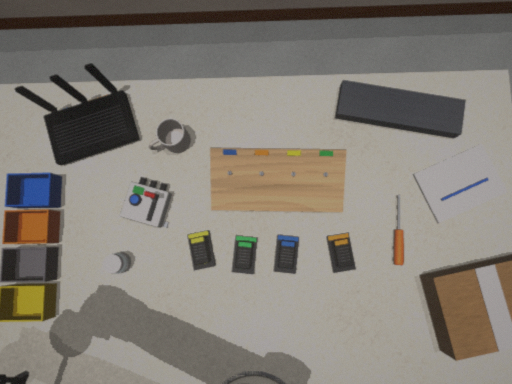

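View pics/scene0.png

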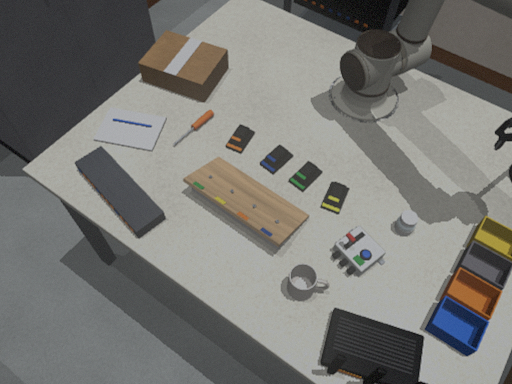

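The top view shows all four units below the board, with yellow at (201,250), green (245,253), blue (287,253) and orange (341,252). The RCD is at (147,201), tiles are at row 153, and screws are at row about 173. I'll zoom in once and measure.

```bash
cat > h.py <<'E'
import numpy as np,cv2
from workcell import sensors,camera,camera_params
np.set_printoptions(precision=4,suppress=True)
def ray(n,uv):
    p=camera_params(n);T=np.array(p["T"])
    d=T[:3,:3]@np.array([(uv[0]-p["cx"])/p["fx"],(uv[1]-p["cy"])/p["fy"],1.]);return T[:3,3],d
def onz(n,uv,z):
    o,d=ray(n,uv);return (o+d*(z-o[2])/d[2])
def proj(n,X):
    p=camera_params(n);T=np.array(p["T"]);c=T[:3,:3].T@(np.asarray(X,float)-T[:3,3])
    return np.array([p["fx"]*c[0]/c[2]+p["cx"],p["fy"]*c[1]/c[2]+p["cy"]])
HUE=dict(blue=(100,130),orange=(8,20),yellow=(22,38),green=(45,85))
def blobs(im,col,roi=None,amin=4,smin=110,vmin=60):
    h=cv2.cvtColor(im,cv2.COLOR_BGR2HSV);a,b=HUE[col]
    m=cv2.inRange(h,(a,smin,vmin),(b,255,255))
    n,l,s,c=cv2.connectedComponentsWithStats(m)
    return [(int(s[i,4]),c[i].round(2),s[i,:4].tolist()) for i in range(1,n) if s[i,4]>=amin and (roi is None or (roi[0]<c[i][0]<roi[2] and roi[1]<c[i][1]<roi[3]))]
E
python3 - <<'E'
from h import *
im=cv2.imread("pics/top0.png");sc=cv2.imread("pics/scene0.png")
for c in HUE:
    print(c,"top",blobs(im,c,(110,140,380,280)));print(c,"scene",blobs(sc,c,(180,120,400,280)))
a=cv2.resize(im[140:275,105:365],None,fx=3,fy=3,interpolation=cv2.INTER_CUBIC)
cv2.imwrite("pics/c0.png",a[:, :780])
E
```

```text
blue top [(47, array([229.38, 151.53]), [224, 150, 12, 4]), (63, array([134.1, 198.9]), [130, 195, 9, 9]), (152, array([287.74, 240.42]), [278, 236, 20, 11])]
blue scene [(25, array([270.84, 157.92]), [267, 155, 9, 7]), (40, array([267.32, 165.7 ]), [261, 161, 14, 10]), (29, array([266.  , 231.66]), [261, 228, 11, 8]), (50, array([365.78, 253.48]), [362, 250, 9, 8])]
orange top [(100, array([261.07, 152.09]), [254, 149, 15, 7]), (184, array([339.18, 238.92]), [328, 233, 21, 13])]
orange scene [(33, array([235.7, 138.3]), [231, 136, 10, 6]), (57, array([233.82, 146.6 ]), [226, 143, 16, 8]), (50, array([242.48, 215.58]), [237, 212, 12, 9])]
yellow top [(84, array([293.5, 152.5]), [287, 150, 14, 6]), (161, array([197.61, 236.64]), [188, 231, 21, 13])]
yellow scene [(45, array([220., 200.]), [215, 196, 11, 9]), (39, array([333.36, 198.36]), [328, 196, 11, 6]), (69, array([330.19, 206.78]), [322, 202, 18, 10])]
green top [(62, array([325.92, 153.03]), [320, 151, 13, 5]), (56, array([138.  , 189.95]), [133, 186, 11, 8]), (80, array([245.41, 238.59]), [236, 236, 20, 6]), (55, array([244.78, 243.98]), [239, 242, 13, 5])]
green scene [(23, array([300.7 , 175.22]), [297, 172, 9, 7]), (37, array([296.57, 182.78]), [291, 178, 13, 11]), (20, array([198., 185.]), [194, 182, 9, 7]), (37, array([358.46, 260.16]), [354, 256, 10, 9])]
```

View pics/c0.png

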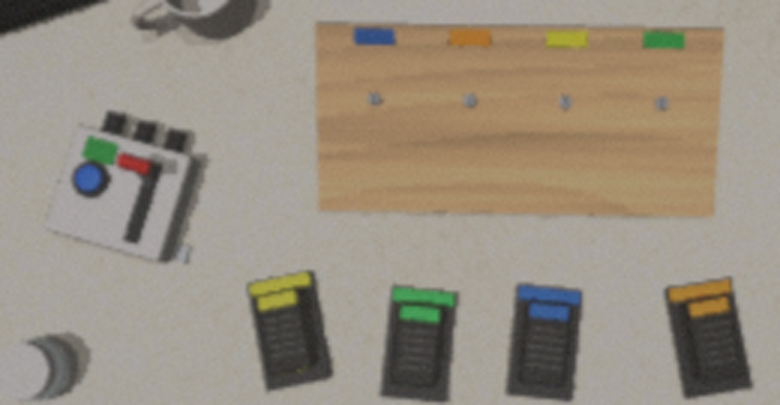

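The crop shows the button at about (134,199), the red lever bar at (150,194) and four screws at row 173. The units' strips all face the board, with yaws within about 10 degrees. Next I'll fit the board from the tiles and screws in both views, and the units from their outlines.

```bash
cat >> h.py <<'E'
from scipy.optimize import least_squares
S,C=np.sin(np.radians(20)),np.cos(np.radians(20))
def bpt(P,s,y,n=0):  # board (x,y,yaw) point s up slope from middle, y along, n normal
    x=s*C-n*S; z=.05+s*S+n*C; c,si=np.cos(P[2]),np.sin(P[2])
    return np.array([P[0]+c*x-si*y,P[1]+si*x+c*y,z])
YS=dict(blue=.1275,orange=.0425,yellow=-.0425,green=-.1275)
def unit(im,col,roi):
    """centre, yaw from the top view outline (dark + strips)"""
    x0,y0,x1,y1=roi;sub=cv2.resize(im[y0:y1,x0:x1],None,fx=4,fy=4,interpolation=cv2.INTER_CUBIC)
    h=cv2.cvtColor(sub,cv2.COLOR_BGR2HSV)
    m=((h[...,2]<95)|cv2.inRange(h,(HUE[col][0],100,60),(HUE[col][1],255,255))>0).astype(np.uint8)
    m=cv2.morphologyEx(m,cv2.MORPH_OPEN,np.ones((9,9)))
    cs=max(cv2.findContours(m,0,2)[0],key=cv2.contourArea)
    b=cv2.boxPoints(cv2.minAreaRect(cs))/4+[x0-.375,y0-.375]
    w=np.array([onz("top",p,.006)[:2] for p in b]);c=w.mean(0)
    e1,e2=w[1]-w[0],w[2]-w[1];L,Wd=sorted([np.hypot(*e1),np.hypot(*e2)])[::-1]
    e=e1 if np.hypot(*e1)>np.hypot(*e2) else e2
    if e[0]<0:e=-e
    return c,np.degrees(np.arctan2(e[1],e[0])),L,Wd
E
cat > fit.py <<'E'
from h import *
im=cv2.imread("pics/top0.png");sc=cv2.imread("pics/scene0.png")
T=dict(top={},scene={})
for c in HUE:
    T["top"][c]=[b for b in blobs(im,c,(215,140,340,165))][0][1]
    T["scene"][c]=max([b for b in blobs(sc,c,(180,170,290,240)) if True],key=lambda b:b[1][1])[1]
S_={}
for c in HUE:
    u,v=proj("top",onz("top",T["top"][c],.05));
    x0,y0=int(T["top"][c][0])-7,int(T["top"][c][1])+14
    sub=im[y0:y0+16,x0:x0+16].astype(float);w=np.clip(25-(sub[...,2]-sub[...,0]),0,None)
    g=np.mgrid[0:16,0:16];S_[c]=np.array([(w*g[1]).sum(),(w*g[0]).sum()])/w.sum()+[x0,y0]
print(T,S_)
for views in(("top",),("scene",),("top","scene")):
    f=lambda P:np.concatenate([proj(n,bpt(P,.075,YS[c],.001))-T[n][c] for n in views for c in HUE])
    r=least_squares(f,[.53,-.02,0]);print(views,r.x,np.abs(r.fun).max(),r.fun.round(1))
P=r.x
for c in HUE: 
    print(c,"screw",bpt(P,.02,YS[c]),"pred px",proj("top",bpt(P,.02,YS[c],.006)),S_[c])
R=dict(yellow=(178,222,226,280),green=(224,226,266,282),blue=(266,226,306,282),orange=(318,222,366,282))
for c in R: print(c,*unit(im,c,R[c]))
E
python3 fit.py
```

```text
{'top': {'blue': array([229.38, 151.53]), 'orange': array([261.07, 152.09]), 'yellow': array([293.5, 152.5]), 'green': array([325.92, 153.03])}, 'scene': {'blue': array([266.  , 231.66]), 'orange': array([242.48, 215.58]), 'yellow': array([220., 200.]), 'green': array([198., 185.])}} {'blue': array([229.3099, 172.538 ]), 'orange': array([261.1243, 173.1186]), 'yellow': array([293.0237, 173.645 ]), 'green': array([325.1348, 174.    ])}
('top',) [ 0.6304 -0.0724 -0.0408] 0.19868017600026633 [-0.2  0.   0.2 -0.1 -0.   0.  -0.  -0. ]
('scene',) [ 0.6304 -0.0727 -0.0367] 0.15373155673333372 [ 0.   0.  -0.  -0.1 -0.2 -0.   0.1  0.1]
('top', 'scene') [ 0.6304 -0.0725 -0.0391] 0.21111984487083646 [-0.2  0.1  0.2 -0.   0.   0.  -0.  -0.1 -0.   0.1 -0.  -0.  -0.1 -0.
  0.2  0. ]
blue screw [0.6541 0.0541 0.0568] pred px [229.1614 172.4297] [229.3099 172.538 ]
orange screw [ 0.6508 -0.0308  0.0568] pred px [260.9927 172.9154] [261.1243 173.1186]
yellow screw [ 0.6475 -0.1157  0.0568] pred px [292.9887 173.4036] [293.0237 173.645 ]
green screw [ 0.6442 -0.2007  0.0568] pred px [325.1506 173.8944] [325.1348 174.    ]
yellow [0.4484 0.139 ] 11.353498141758912 0.09843781294831506 0.06213749101739774
green [0.4335 0.0205] -5.870283581693072 0.09847067181314577 0.060194983036957785
blue [ 0.433  -0.0941] -7.155741404237178 0.0981771152842331 0.05919388883646778
orange [ 0.4349 -0.2423] 7.909313699516939 0.09983111088533032 0.06165202949740532
```

```bash
python3 - <<'E'
from h import *
im=cv2.imread("pics/top0.png");sc=cv2.imread("pics/scene0.png")
def red(i,roi):
    h=cv2.cvtColor(i,cv2.COLOR_BGR2HSV);m=cv2.inRange(h,(0,120,50),(7,255,255))|cv2.inRange(h,(172,120,50),(180,255,255))
    n,l,s,c=cv2.connectedComponentsWithStats(m);return [(s[k,4],c[k]) for k in range(1,n) if s[k,4]>5 and roi[0]<c[k][0]<roi[2] and roi[1]<c[k][1]<roi[3]]
rt=red(im,(120,170,180,230));rs=red(sc,(330,220,390,280));print(rt,rs)
def tri(a,b):
    A=[];B=[]
    for n,uv in(("top",a),("scene",b)):
        o,d=ray(n,uv);d/=np.linalg.norm(d);M=np.eye(3)-np.outer(d,d);A.append(M);B.append(M@o)
    return np.linalg.lstsq(np.vstack(A),np.hstack(B),rcond=None)[0]
b=tri((134.1,198.9),(365.78,253.48));print("button tri",b,onz("top",(134.1,198.9),.055),onz("scene",(365.78,253.48),.055))
l=tri(rt[0][1],rs[0][1]);print("lever tri",l,onz("top",rt[0][1],.102))
d=(l-b)[:2];yaw=np.arctan2(d[1],d[0])-np.arctan2(-.052,.022);print("dist",np.hypot(*d),"exp",np.hypot(.022,.052),"yaw",np.degrees(yaw))
for bx,u,v in(("hinge",.015,-.026),("button",.005,.026)):
    pass
R=lambda u,v:np.array([np.cos(yaw)*u-np.sin(yaw)*v,np.sin(yaw)*u+np.cos(yaw)*v])
print("hinge",b[:2]+R(.010,-.052),"dropped bar",b[:2]+R(.010-.055,-.052),"ux",R(1,0))
E
```

```text
[(np.int32(42), array([149.5952, 194.4286]))] [(np.int32(32), array([350.5   , 237.1875]))]
button tri [0.5875 0.3121 0.0536] [0.5874 0.3115 0.055 ] [0.5881 0.3122 0.055 ]
lever tri [0.5928 0.2563 0.0987] [0.5925 0.255  0.102 ]
dist 0.056050508534785805 exp 0.056462376853972415 yaw -17.4840235959568
hinge [0.5814 0.2595] dropped bar [0.5289 0.276 ] ux [ 0.9538 -0.3004]
```

```bash
cat > st.py <<'E'
from h import *
s=sensors.get_obs();print(s["time"],s["ee_pos"],s["tcp_rot"],"q",s["q"].round(1),"F",s["wrist_force"].round(1),"op",round(s["opening"],4),"gf",round(float(s["grasp_force"]),1))
E
python3 -m jog '[[[0.6,-0.3,0,-1,0],[0.6,-0.3,0,-1,0],[0.6,-0.3,0,-1,0],[0.6,-0.3,0,-1,0],[0.6,-0.3,0,-1,0],[0.6,-0.3,0,-1,0],[0.6,-0.3,0,-1,0],[0.6,-0.3,0,-1,0]]]' 30
python3 -m jog '[[[0.6,-0.3,0,-1,0],[0.6,-0.3,0,-1,0],[0.6,-0.3,0,-1,0],[0.6,-0.3,0,-1,0],[0,0,0,0,0],[0,0,0,0,0]]]'
python3 st.py
```

```text
time: 0.9
ee_pos: [0.4612, 0.3831, 0.1985]
tcp_rot: [-180.0, 0.0, 116.2]
wrist_force: [0.4, 1.1, 0.6]
opening: 0.0001
grasp_force: 0.0
time: 1.5
ee_pos: [0.5804, 0.3235, 0.1979]
tcp_rot: [-179.9, 0.0, 96.4]
wrist_force: [-0.1, 0.5, 0.1]
opening: 0.0002
grasp_force: 0.0
1.5 [0.5804 0.3235 0.1979] [-179.9108    0.0252   96.3739] q [ 29.1  21.9  30.1  98.3   0.  112.8] F [-0.1  0.5  0.1] op 0.0002 gf 0.0
```

```bash

python3 -m jog '[[[0.14,-0.23,-0.5,0,0],[0,0,-0.5,0,0],[0,0,-0.5,0,0],[0,0,-0.5,0,0],[0,0,-0.4,0,0],[0,0,-0.2,0,0],[0,0,-0.1,0,0],[0,0,0,0,0]]]'
python3 -m jog '[[[0,0,-0.08,0,0],[0,0,-0.08,0,0],[0,0,-0.04,0,0],[0,0,0,0,0]]]'
```

```text
time: 2.3
ee_pos: [0.5867, 0.3129, 0.064]
tcp_rot: [-180.0, -0.0, 96.5]
wrist_force: [0.1, 0.6, -0.4]
opening: 0.0003
grasp_force: 0.0
time: 2.7
ee_pos: [0.587, 0.3124, 0.0536]
tcp_rot: [-180.0, 0.0, 96.4]
wrist_force: [-1.1, 0.9, -0.2]
opening: 0.0001
grasp_force: 0.0
```

```bash

python3 -m jog '[[[0,0,-0.05,0,0],[0,0,-0.03,0,0],[0,0,0,0,0]]]'
python3 -m jog '[[[0,0,-0.02,0,0],[0,0,0,0,0],[0,0,0,0,0]]]'; python3 st.py
```

```text
time: 3.0
ee_pos: [0.587, 0.3124, 0.0496]
tcp_rot: [-180.0, 0.0, 96.4]
wrist_force: [-0.1, 0.2, 0.1]
opening: -0.0001
grasp_force: 0.0
time: 3.3
ee_pos: [0.5872, 0.3125, 0.0489]
tcp_rot: [180.0, -0.0, 96.4]
wrist_force: [-1.1, -0.1, -0.1]
opening: 0.0001
grasp_force: 0.0
3.3 [0.5872 0.3125 0.0489] [179.9977  -0.0007  96.4056] q [ 28.   20.5  11.7  81.3  -0.  111.6] F [-1.1 -0.1 -0.1] op 0.0001 gf 0.0
```

```bash

python3 -m jog '[[[0,0,-0.04,0,0],[0,0,0,0,0]]]'
python3 -m jog '[[[0,0,-0.04,0,0],[0,0,0,0,0]]]'; python3 - <<'E'
from h import *
a=camera("top");b=camera("scene");cv2.imwrite("pics/b1.png",np.hstack([cv2.resize(a[150:250,90:190],None,fx=4,fy=4),cv2.resize(b[190:290,310:410],None,fx=4,fy=4)]))
E
```

```text
time: 3.5
ee_pos: [0.587, 0.3124, 0.0466]
tcp_rot: [-180.0, 0.0, 96.4]
wrist_force: [-0.5, 0.9, -0.2]
opening: 0.0002
grasp_force: 0.0
time: 3.7
ee_pos: [0.587, 0.3125, 0.0446]
tcp_rot: [-180.0, 0.0, 96.4]
wrist_force: [0.4, 0.7, 0.5]
opening: 0.0
grasp_force: 0.0
```

View pics/b1.png

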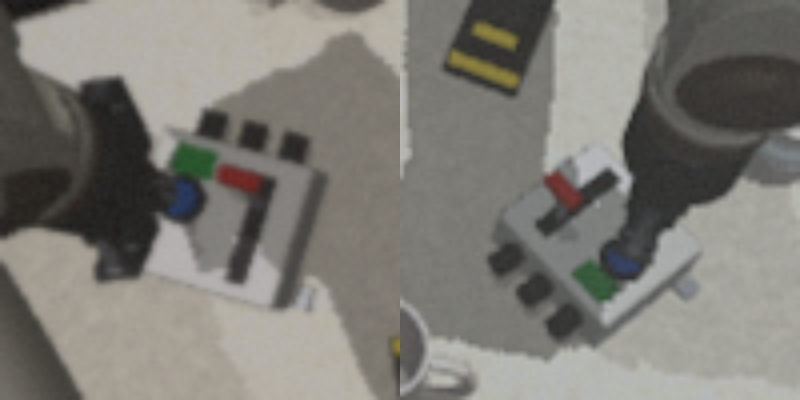

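The fingertips look to be over the button, left of and slightly above it at (135,199). The lever is still up, so I'll keep going down in small steps.

```bash

python3 -m jog '[[[0,0,-0.04,0,0],[0,0,0,0,0]]]' | grep -E "ee_pos|wrist"
python3 -m jog '[[[0,0,-0.04,0,0],[0,0,0,0,0]]]'| grep -E "ee_pos|wrist"
python3 - <<'E'
from h import *
a=camera("top");b=camera("scene");
i=0
for n,im in(("top",a),("scene",b)):
    h=cv2.cvtColor(im,cv2.COLOR_BGR2HSV);m=cv2.inRange(h,(0,120,40),(7,255,255))|cv2.inRange(h,(172,120,40),(180,255,255))
    k,l,s,c=cv2.connectedComponentsWithStats(m);print(n,[(s[j,4],c[j].round(1)) for j in range(1,k) if s[j,4]>8])
    print(proj(n,[.587,.3125,.0425]),blobs(im,"blue",(120,180,150,220) if n=="top" else (350,240,380,270)))
E
```

```text
ee_pos: [0.587, 0.3125, 0.0426]
wrist_force: [-0.0, 0.1, -0.7]
ee_pos: [0.587, 0.3124, 0.0405]
wrist_force: [-0.5, 0.4, 0.4]
top [(np.int32(43), array([149.6, 194.5]))]
[135.3251 199.548 ] [(27, array([135.78, 199.3 ]), [133, 195, 6, 9])]
scene [(np.int32(30), array([350.4, 237.1]))]
[365.0921 255.0838] [(4, array([364.75, 255.75]), [364, 255, 3, 2])]
```

```bash
for i in 1; do :; done
python3 -m jog '[[[0,0,-0.04,0,0],[0,0,0,0,0]]]' | grep -E "ee_pos|wrist"
python3 -m jog '[[[0,0,-0.04,0,0],[0,0,0,0,0]]]'| grep -E "ee_pos|wrist"
python3 -m jog '[[[0,0,-0.02,0,0],[0,0,0,0,0]]]'| grep -E "ee_pos|wrist"
python3 - <<'E'
from h import *
a=camera("top");b=camera("scene");cv2.imwrite("pics/b2.png",np.hstack([cv2.resize(a[170:230,110:170],None,fx=6,fy=6),cv2.resize(b[220:280,330:390],None,fx=6,fy=6)]))
E
```

```text
ee_pos: [0.5871, 0.3125, 0.0386]
wrist_force: [-0.1, 0.3, -0.3]
ee_pos: [0.587, 0.3124, 0.0365]
wrist_force: [0.7, -0.7, 0.5]
ee_pos: [0.5871, 0.3125, 0.0358]
wrist_force: [-0.0, 1.0, 0.3]
```

View pics/b2.png

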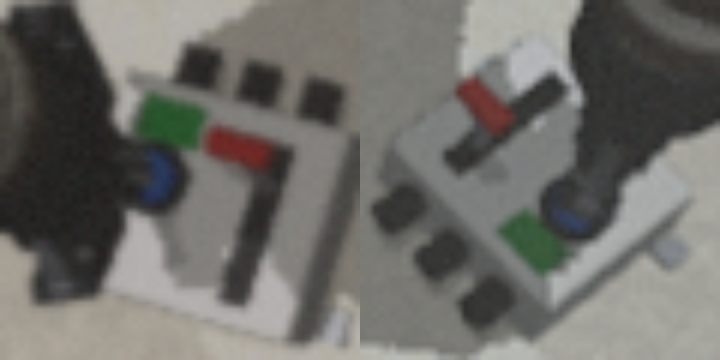

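```bash

python3 -m jog '[[[0,0,-0.04,0,0],[0,0,0,0,0]]]' | grep -E "ee_pos|wrist"
python3 -m jog '[[[0,0,-0.04,0,0],[0,0,0,0,0]]]'| grep -E "ee_pos|wrist"
python3 -m jog '[[[0,0,-0.04,0,0],[0,0,0,0,0]]]'| grep -E "ee_pos|wrist"
python3 - <<'E'
from h import *
a=camera("top");b=camera("scene")
for n,im in(("top",a),("scene",b)):
    print(proj(n,[.587,.3125,.030]),blobs(im,"blue",(120,180,150,220) if n=="top" else (350,240,380,270)))
E
```

```text
ee_pos: [0.587, 0.3125, 0.0336]
wrist_force: [-0.6, -0.7, 0.6]
ee_pos: [0.587, 0.3124, 0.0315]
wrist_force: [-0.3, 0.4, -0.0]
ee_pos: [0.587, 0.3124, 0.0295]
wrist_force: [-0.5, 0.7, -0.5]
[136.8977 200.0372] [(17, array([136.53, 198.94]), [135, 195, 4, 8])]
[364.1464 256.9068] []
```

```bash

python3 -m jog '[[[0,0,-0.04,0,0],[0,0,0,0,0]]]' | grep -E "ee_pos|wrist"
python3 -m jog '[[[0,0,-0.04,0,0],[0,0,0,0,0]]]'| grep -E "ee_pos|wrist"
python3 -c "
from workcell import bot;print(bot, [a for a in dir(bot) if a[0]!='_'], bot.pinch_z)"
python3 - <<'E'
from h import *
a=camera("top");b=camera("scene");cv2.imwrite("pics/b3.png",np.hstack([cv2.resize(a[160:240,80:180],None,fx=4,fy=4),cv2.resize(b[200:280,330:430],None,fx=4,fy=4)]))
E
```

```text
ee_pos: [0.5871, 0.3125, 0.0276]
wrist_force: [-0.5, -0.4, -0.3]
ee_pos: [0.587, 0.3125, 0.0255]
wrist_force: [-0.4, 0.6, 0.9]
<Robot object at 0x7f7316debcb0> ['PlanningError', 'pinch_z'] 0.0187
```

View pics/b3.png

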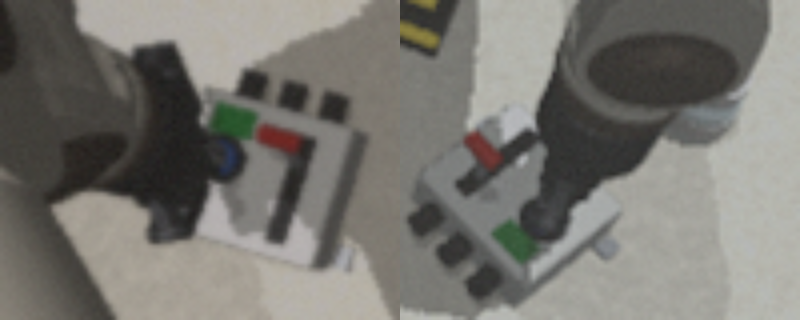

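```bash

for k in a; do python3 -m jog '[[[0,0,-0.03,0,0],[0,0,0,0,0]]]' | grep -E "ee_pos|wrist"
python3 -m jog '[[[0,0,-0.03,0,0],[0,0,0,0,0]]]'| grep -E "ee_pos|wrist"
python3 -m jog '[[[0,0,-0.03,0,0],[0,0,0,0,0]]]'| grep -E "ee_pos|wrist"; done
python3 - <<'E'
from h import *
a=camera("top");b=camera("scene")
for n,im in(("top",a),("scene",b)):
    print(blobs(im,"blue",(120,180,150,220) if n=="top" else (350,240,380,270)))
E
```

```text
ee_pos: [0.5871, 0.3125, 0.0242]
wrist_force: [-0.4, -0.2, -0.5]
ee_pos: [0.5871, 0.3125, 0.0227]
wrist_force: [-1.0, 0.2, -0.1]
ee_pos: [0.5872, 0.3126, 0.0215]
wrist_force: [-1.0, -0.3, 1.8]
[(6, array([137.5, 198.5]), [137, 197, 2, 4])]
[]
```

```bash

python3 -m jog '[[[0,0,-0.04,0,0],[0,0,0,0,0]]]'| grep -E "ee_pos|wrist"
python3 -m jog '[[[0,0,-0.03,0,0],[0,0,0,0,0],[0,0,0,0,0],[0,0,0,0,0]]]'| grep -E "ee_pos|wrist"
cat > red.py <<'E'
from h import *
for n in("top","scene"):
    im=camera(n)
    h=cv2.cvtColor(im,cv2.COLOR_BGR2HSV);m=cv2.inRange(h,(0,120,40),(7,255,255))|cv2.inRange(h,(172,120,40),(180,255,255))
    k,l,s,c=cv2.connectedComponentsWithStats(m);print(n,[(s[j,4],c[j].round(1)) for j in range(1,k) if s[j,4]>8])
E
python3 red.py;python3 -c "
from h import *
print(proj('top',[.5289,.276,.064]),proj('scene',[.5289,.276,.064]))"
```

```text
ee_pos: [0.5872, 0.3125, 0.0195]
wrist_force: [-0.2, -1.0, 3.1]
ee_pos: [0.5872, 0.3125, 0.018]
wrist_force: [-0.9, -0.6, 4.7]
top [(np.int32(42), array([145.7, 220. ]))]
scene [(np.int32(9), array([362.1, 227.3]))]
[145.7301 220.2538] [364.9938 229.9944]
```

```bash

python3 -m jog '[[[0,0,0.3,0,0],[0,0,0.6,0,0],[0,0,0.6,0,0],[0,0,0.6,0,0],[0,0,0.6,0,0],[-0.4,-0.25,0.3,1,0],[-0.4,-0.25,0,1,0],[-0.4,-0.25,0,1,0]]]'
python3 -m jog '[[[-0.4,-0.25,0,1,0],[-0.4,-0.25,0,1,0],[-0.4,-0.25,0,1,0],[-0.34,-0.14,0,1,0],[0,0,0,1,0],[0,0,0,1,0],[0,0,0,1,0],[0,0,0,1,0]]]'
python3 -m jog '[[[0,0,-0.4,1,0],[0,0,-0.4,1,0],[0,0,-0.4,1,0],[0,0,-0.4,1,0],[0,0,-0.4,1,0],[0,0,-0.2,1,0],[0,0,0,1,0],[0,0,0,1,0]]]'
python3 st.py; python3 red.py
```

```text
time: 8.4
ee_pos: [0.5267, 0.2747, 0.1691]
tcp_rot: [179.9, -0.0, 111.6]
wrist_force: [0.9, -0.2, 0.3]
opening: -0.0
grasp_force: 0.0
time: 9.2
ee_pos: [0.4501, 0.2305, 0.1688]
tcp_rot: [180.0, 0.0, 151.6]
wrist_force: [0.7, -0.2, -0.7]
opening: 0.0
grasp_force: 0.0
time: 10.0
ee_pos: [0.45, 0.2304, 0.0582]
tcp_rot: [-180.0, -0.0, -168.4]
wrist_force: [-0.1, 0.4, 0.6]
opening: -0.0003
grasp_force: 0.0
10.0 [0.45   0.2304 0.0582] [-179.9931   -0.0275 -168.3904] q [ 27.1  -1.5 -12.1  79.4   0.   15.5] F [-0.1  0.4  0.6] op -0.0003 gf 0.0
top [(np.int32(10), array([ 51.6, 214. ])), (np.int32(42), array([145.7, 220. ]))]
scene [(np.int32(29), array([364.9, 229.7]))]
```

```bash
G='ee_pos|wrist'
python3 -m jog '[[[0,0,-0.4,0,0],[0,0,-0.4,0,0],[0,0,-0.2,0,0],[0,0,0,0,0]]]'| grep -E $G
python3 -m jog '[[[0,0,-0.1,0,0],[0,0,0,0,0]]]'| grep -E $G
python3 -m jog '[[[0,0,-0.06,0,0],[0,0,0,0,0]]]'| grep -E $G
python3 -c "
from h import *
a=camera('scene');cv2.imwrite('pics/t1.png',cv2.resize(a[140:260,300:460],None,fx=4,fy=4))"
```

```text
ee_pos: [0.4494, 0.2301, 0.0069]
wrist_force: [-0.2, -1.5, 0.2]
ee_pos: [0.4504, 0.2306, 0.0032]
wrist_force: [-0.5, 0.2, 0.0]
ee_pos: [0.4502, 0.2306, -0.0]
wrist_force: [-0.7, -0.3, 0.3]
```

View pics/t1.png

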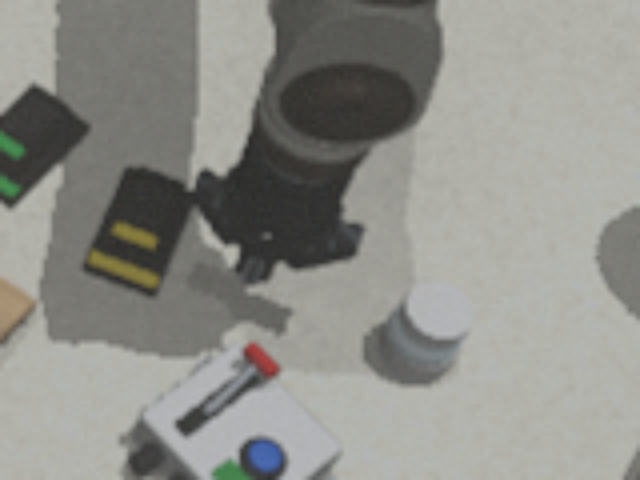

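The shut tips at (364,209) are clearly above the bench, with the shadow separated from them, although the reported z is 0. There really is a tool length offset of about 30 mm, so I'll touch down to calibrate it.

```bash
G='ee_pos|wrist'
python3 -m jog '[[[0,0,-0.3,0,0],[0,0,-0.15,0,0],[0,0,0,0,0]]]'| grep -E $G
python3 -m jog '[[[0,0,-0.06,0,0],[0,0,0,0,0]]]'| grep -E $G
python3 -m jog '[[[0,0,-0.06,0,0],[0,0,0,0,0]]]'| grep -E $G

```

```text
ee_pos: [0.449, 0.2299, -0.0246]
wrist_force: [0.1, 0.1, -0.5]
ee_pos: [0.45, 0.2304, -0.0259]
wrist_force: [0.4, 0.5, -0.1]
ee_pos: [0.4501, 0.2305, -0.0288]
wrist_force: [-0.5, 0.2, 0.7]
```

```bash
G='ee_pos|wrist'
python3 -m jog '[[[0,0,-0.03,0,0],[0,0,0,0,0]]]'| grep -E $G
python3 -m jog '[[[0,0,-0.03,0,0],[0,0,0,0,0]]]'| grep -E $G
python3 -m jog '[[[0,0,-0.03,0,0],[0,0,0,0,0]]]'| grep -E $G

```

```text
ee_pos: [0.4501, 0.2305, -0.0302]
wrist_force: [0.1, -1.5, 0.6]
ee_pos: [0.4501, 0.2305, -0.0318]
wrist_force: [0.6, -0.4, 0.1]
ee_pos: [0.4503, 0.2306, -0.0324]
wrist_force: [-2.5, -2.5, 7.4]
```

```bash
G='ee_pos|wrist'
python3 -m jog '[[[0,0,0.4,0,1],[0,0,0.6,0,1],[0,0,0.6,0,1],[0,0,0.6,0,1],[0,0,0,0,1]]]'| grep -E $G
cat > us.py <<'E'
from h import *
import sys
R=dict(yellow=(178,222,226,280),green=(224,226,266,282),blue=(266,226,306,282),orange=(318,222,366,282))
im=camera("top")
for c in sys.argv[1:]: print(c,*unit(im,c,R[c]))
E
python3 us.py yellow green blue orange
```

```text
ee_pos: [0.4521, 0.2315, 0.0812]
wrist_force: [0.3, -0.0, 0.7]
yellow [0.448  0.1394] 10.696012688766675 0.10095268094259402 0.06402792540885305
green [0.4328 0.0219] -5.803114780613286 0.09995244384355555 0.061804121250726984
blue [ 0.4331 -0.0943] -7.256453355946943 0.09794383480339511 0.05830117382116363
orange [ 0.435  -0.2424] 8.006315439822592 0.09974900799589245 0.06085168183768469
```

```bash
G='ee_pos|wrist'
python3 -m jog '[[[-0.08,-0.5,-0.2,0,1],[0,-0.5,-0.2,0,1],[0,-0.5,-0.2,0,1],[0,-0.35,0,0,1],[0,0,0,0,1]]]'| grep -E $G
python3 -m jog '[[[0,0,-0.5,0,1],[0,0,-0.4,0,1],[0,0,-0.3,0,1],[0,0,-0.2,0,1],[0,0,0,0,1]]]'
python3 -c "
from h import *
a=camera('scene');cv2.imwrite('pics/g1.png',cv2.resize(a[130:250,270:430],None,fx=4,fy=4))"
```

```text
ee_pos: [0.4453, 0.1363, 0.0455]
wrist_force: [0.3, 0.5, 0.5]
time: 13.8
ee_pos: [0.4451, 0.1382, -0.0247]
tcp_rot: [-180.0, -0.1, -168.6]
wrist_force: [-0.6, 0.2, -0.5]
opening: 0.0857
grasp_force: 0.0
```

View pics/g1.png

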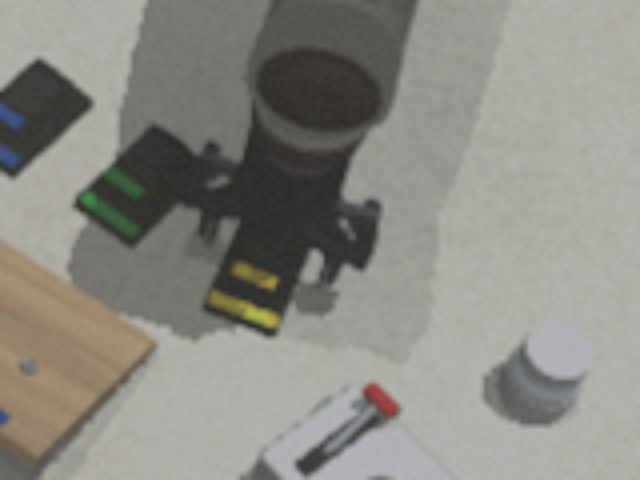

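The open fingers straddle the yellow case, at about (322,190) and (357,200) in the full frame. I'll nudge and close.

```bash
G='ee_pos|wrist'
python3 -m jog '[[[0.06,0.02,0.04,0,1],[0,0,0,0,0.3],[0,0,0,0,0],[0,0,0,0,0],[0,0,0,0,0],[0,0,0,0,0],[0,0,0,0,0]]]' 40; python3 st.py
```

```text
time: 14.55
ee_pos: [0.4494, 0.1391, -0.0207]
tcp_rot: [180.0, 0.0, -168.6]
wrist_force: [-0.3, -0.7, 6.1]
opening: 0.0397
grasp_force: 41.8
14.55 [ 0.4494  0.1391 -0.0207] [ 179.9977    0.0459 -168.5981] q [ 17.2  -4.3 -23.6  70.6  -0.    5.8] F [-0.3 -0.7  6.1] op 0.0397 gf 41.8
```

```bash
G='ee_pos|wrist'
python3 -m jog '[[[0,0,0,0,0.6],[0,0,0.1,0,0.6],[0,0,0,0,0.6],[0,0,0,0,0],[0,0,0,0,0],[0,0,0,0,0],[0,0,0,0,0]]]' 40; python3 st.py
python3 -m jog '[[[0,0,0.3,0,0],[0,0,0.6,0,0],[0,0,0.6,0,0],[0,0,0.6,0,0],[0,0,0,0,0],[0,0,0,0,0]]]'; python3 st.py
```

```text
time: 15.25
ee_pos: [0.4493, 0.1391, -0.0158]
tcp_rot: [180.0, 0.0, -168.6]
wrist_force: [-1.3, -0.7, 4.4]
opening: 0.0391
grasp_force: 41.5
15.25 [ 0.4493  0.1391 -0.0158] [ 179.9991    0.0284 -168.5947] q [ 17.2  -4.5 -23.2  71.2  -0.    5.8] F [-1.3 -0.7  4.4] op 0.0391 gf 41.5
time: 15.85
ee_pos: [0.4492, 0.139, 0.0884]
tcp_rot: [180.0, -0.0, -168.6]
wrist_force: [0.0, -0.2, -2.6]
opening: 0.0395
grasp_force: 40.9
15.85 [0.4492 0.139  0.0884] [ 179.9997   -0.0022 -168.5936] q [ 17.2  -6.7 -13.7  83.    0.    5.8] F [ 0.  -0.2 -2.6] op 0.0395 gf 40.9
```

```bash
cat >> h.py <<'E'
def tri(a,b):
    A=[];B=[]
    for n,uv in(("top",a),("scene",b)):
        o,d=ray(n,uv);d/=np.linalg.norm(d);M=np.eye(3)-np.outer(d,d);A.append(M);B.append(M@o)
    return np.linalg.lstsq(np.vstack(A),np.hstack(B),rcond=None)[0]
def strips(im,col,roi,scene,f=4):
    """[outer(larger), inner] strip centroids, upsampled"""
    x0,y0,x1,y1=map(int,roi);sub=cv2.resize(im[y0:y1,x0:x1],None,fx=f,fy=f,interpolation=cv2.INTER_CUBIC)
    h=cv2.cvtColor(sub,cv2.COLOR_BGR2HSV);a,b=HUE[col];m=cv2.inRange(h,(a,120,95 if not scene else 75),(b,255,255))
    m=cv2.morphologyEx(m,cv2.MORPH_OPEN,np.ones((5,5)))
    n,l,s,c=cv2.connectedComponentsWithStats(m);o=sorted([(s[i,4],c[i]) for i in range(1,n)],key=lambda t:-t[0])[:2]
    return [(t[1]+.5)/f-.5+[x0,y0] for t in o],[int(t[0]) for t in o]
E
python3 - <<'E'
from h import *
im=cv2.imread("pics/top0.png");sc=cv2.imread("pics/scene0.png")
R=dict(yellow=(178,222,226,280),green=(224,226,266,282),blue=(266,226,306,282),orange=(318,222,366,282))
Q=dict(yellow=(315,180,355,220),green=(285,160,325,200),blue=(255,142,295,182),orange=(220,120,262,160))
for c in R:
    t,ta=strips(im,c,R[c],0);s,sa=strips(sc,c,Q[c],1);u=unit(im,c,R[c]);y=np.radians(u[1]);M=np.array([[np.cos(y),np.sin(y)],[-np.sin(y),np.cos(y)]])
    for k in range(min(len(t),len(s))):
        X=tri(t[k],s[k]);print(c,k,ta,sa,X,"local",M@(X[:2]-u[0]))
a=camera("top");b=camera("scene");cv2.imwrite("pics/h_t.png",a);cv2.imwrite("pics/h_s.png",b)
pt=proj("top",[.49,.147,.12]);ps=proj("scene",[.49,.147,.12])
for n,i,p in(("top",a,pt),("scene",b,ps)):
    print(n,p,strips(i,"yellow",(p[0]-20,p[1]-20,p[0]+20,p[1]+20),n=="scene"))
cv2.imwrite("pics/h1.png",np.hstack([cv2.resize(i[int(p[1])-40:int(p[1])+40,int(p[0])-40:int(p[0])+40],None,fx=5,fy=5) for i,p in((a,pt),(b,ps))]))
E
```

```text
yellow 0 [2399] [896, 538] [0.4849 0.1476 0.0062] local [0.0375 0.0012]
green 0 [1070, 831] [94, 65] [0.4784 0.0113 0.0214] local [ 0.0456 -0.0045]
green 1 [1070, 831] [94, 65] [0.4602 0.0204 0.0333] local [0.0265 0.0027]
blue 0 [1197, 947] [492, 290] [ 0.4758 -0.0992  0.0125] local [0.043  0.0003]
blue 1 [1197, 947] [492, 290] [ 0.4617 -0.0974  0.0417] local [0.0288 0.0003]
orange 0 [2619] [786, 463] [ 0.4709 -0.2409  0.0019] local [ 0.0358 -0.0036]
top [189.9474 233.7309] ([array([192.4595, 233.9939])], [1491])
scene [335.9388 188.0273] ([array([336.6213, 188.9312]), array([339.6401, 179.6996])], [1072, 546])
```

View pics/h1.png

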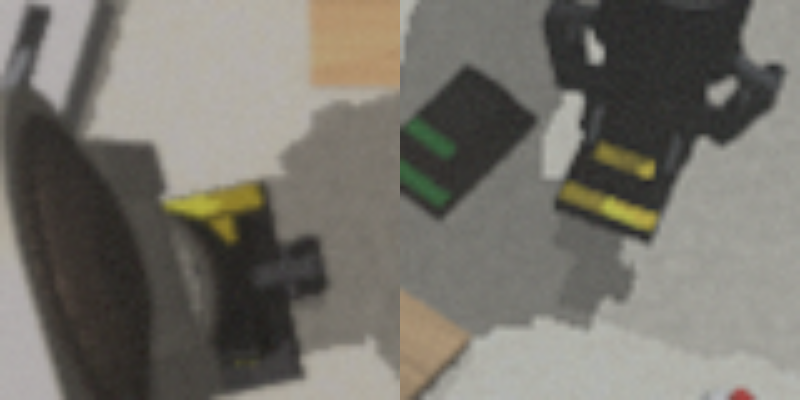

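Unit is held straight. In the top view the tail of the case and one finger are visible at (186,240). Move it over the board's lower part, aligned with the yellow screw, for a pre-tilt.

```bash
G='ee_pos|wrist|rot'
python3 -m jog '[[[0.2,-0.63,0.05,-0.7,0],[0.3,-0.63,0.05,-0.7,0],[0.35,-0.63,0.05,-0.7,0],[0.35,-0.63,0,-0.63,0],[0.35,-0.63,0,0,0],[0.35,-0.63,0,0,0],[0.35,-0.63,0,0,0],[0.31,-0.63,0,0,0]]]' 40| grep -E $G
python3 -m jog '[[[0,0,-0.3,0,0],[0,0,-0.3,0,0],[0,0,-0.3,0,0],[0,0,0,0,0],[0,0,0,0,0]]]' 25;python3 st.py
```

```text
ee_pos: [0.577, -0.1143, 0.0944]
tcp_rot: [180.0, -0.1, 177.8]
wrist_force: [0.0, 0.5, -0.6]
time: 17.25
ee_pos: [0.5765, -0.1121, 0.0509]
tcp_rot: [180.0, -0.1, 177.8]
wrist_force: [-0.4, 0.5, -1.9]
opening: 0.0392
grasp_force: 41.0
17.25 [ 0.5765 -0.1121  0.0509] [179.9858  -0.0639 177.8169] q [-11.    9.8  -1.   79.3   0.   -8.8] F [-0.4  0.5 -1.9] op 0.0392 gf 41.0
```

```bash
G='ee_pos|wrist|grasp'
python3 -m jog '[[[0,0,-0.2,0,0],[0,0,-0.14,0,0],[0,0,0,0,0]]]' 25| grep -E $G
python3 -m jog '[[[0,0,-0.06,0,0],[0,0,-0.06,0,0],[0,0,0,0,0]]]' | grep -E $G
python3 -m jog '[[[0,0,-0.06,0,0],[0,0,-0.06,0,0],[0,0,0,0,0]]]' | grep -E $G
```

```text
ee_pos: [0.5766, -0.1127, 0.0333]
wrist_force: [0.1, 0.1, -1.6]
grasp_force: 41.1
ee_pos: [0.5761, -0.1129, 0.0298]
wrist_force: [-11.7, 0.7, 9.7]
grasp_force: 43.3
ee_pos: [0.5751, -0.1129, 0.0236]
wrist_force: [-16.7, 1.5, 13.1]
grasp_force: 45.6
```

```bash
G='ee_pos|wrist|grasp'
python3 -m jog '[[[0,0,-0.06,0,0],[0,0,-0.04,0,0],[0,0,0,0,0]]]' | grep -E $G
python3 -m jog '[[[0,0,-0.03,0,0],[0,0,0,0,0]]]' | grep -E $G
python3 -c "
from h import *
for n in('top','scene'): cv2.imwrite(f'pics/p_{n}.png',camera(n))
a=cv2.imread('pics/p_top.png');b=cv2.imread('pics/p_scene.png')
cv2.imwrite('pics/p1.png',np.hstack([cv2.resize(a[140:260,200:300],None,fx=4,fy=4),cv2.resize(b[120:240,180:280],None,fx=4,fy=4)]))"
```

```text
ee_pos: [0.575, -0.113, 0.0186]
wrist_force: [-14.8, 1.4, 11.4]
grasp_force: 47.5
ee_pos: [0.5751, -0.113, 0.0172]
wrist_force: [-16.8, 0.8, 13.2]
grasp_force: 48.2
```

View pics/p1.png

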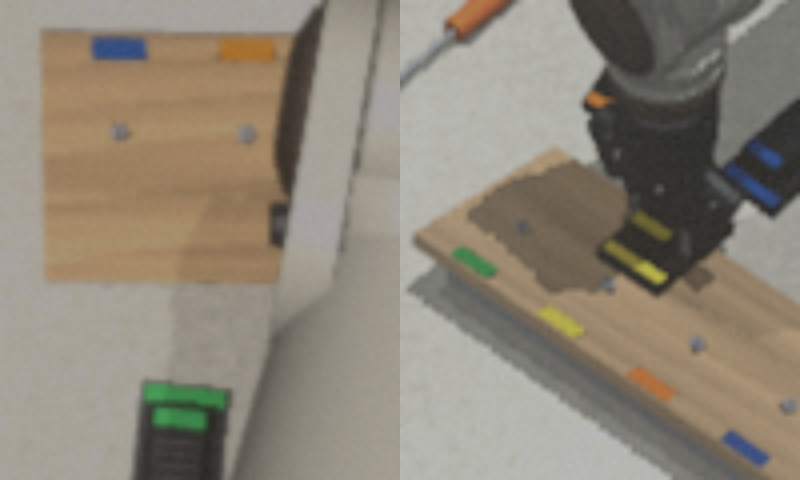

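Scene view shows the yellow unit nose on the board, just short of its screw at (332,191). I'll cast the strips onto board-parallel planes to get its pose.

```bash
cat >> h.py <<'E'
P=np.array([.6304,-.0725,-.0391])
def onboard(n,uv,nn):
    """board coords (s,y) of a pixel on the plane nn above the board"""
    o,d=ray(n,uv);p0=bpt(P,0,0,nn);ex=bpt(P,1,0)-bpt(P,0,0);ey=bpt(P,0,1)-bpt(P,0,0);N=np.cross(ex,ey)
    X=o+d*((p0-o)@N)/(d@N)-p0;return np.array([X@ex,X@ey])*1000
def held(col,h=.012,h2=.040,im=None,w=None):
    im=camera("scene") if im is None else im
    s=sensors.get_obs()["ee_pos"]
    c=proj("scene",w if w is not None else [s[0]+.05,s[1],s[2]+.045])
    t,a=strips(im,col,(c[0]-22,c[1]-18,c[0]+22,c[1]+18),1)
    print(a,"outer->origin s,y",onboard("scene",t[0],h)-[43.3,0],"inner->origin",onboard("scene",t[1],h2)-[28.8,0] if len(t)>1 else None)
E
python3 - <<'E'
from h import *
held("yellow",im=cv2.imread("pics/p_scene.png"))
sc=cv2.imread("pics/scene0.png")
for c in HUE: print(c,onboard("scene",max([b for b in blobs(sc,c,(180,170,290,240))],key=lambda b:b[1][1])[1],.001))
E
```

```text
[831, 613] outer->origin s,y [-53.0675 -38.3501] inner->origin [ 82.8131 -20.9494]
blue [ 74.5931 127.2616]
orange [75.0674 42.654 ]
yellow [ 74.8405 -42.1705]
green [  75.4458 -127.9624]
```

```bash
sed -i 's/95 if not scene else 75/95 if not scene else VM/; s/^HUE=/VM=45\nHUE=/' h.py; python3 - <<'E'
from h import *
im=cv2.imread("pics/p_scene.png");s=[0,0]
c=(344,180)
t,a=strips(im,"yellow",(328,165,350,193),1);print(t,a)
for h,o,u in((.012,43.3,t[0]),(.04,28.8,t[1])): print(onboard("scene",u,h)-[o,0])
E
```

```text
[] []Traceback (most recent call last):
  File "<stdin>", line 5, in <module>
IndexError: list index out of range
```

```bash
python3 - <<'E'
from h import *
im=cv2.imread("pics/p_scene.png")
t,a=strips(im,"yellow",(226,168,256,193),1);print(t,a)
for h,o,u in((.012,43.3,t[0]),(.04,28.8,t[1])): print(onboard("scene",u,h)-[o,0])
sc=cv2.imread("pics/scene0.png")
t,a=strips(sc,"yellow",(315,180,355,220),1)
for z,u in((.012,t[0]),(.04,t[1])): print(a,onz("scene",u,z))
E
```

```text
[array([238.9424, 185.4854]), array([242.4481, 176.0713])] [831, 349]
[-53.0675 -38.3501]
[-52.2596 -42.2144]
[896, 538] [0.4896 0.147  0.012 ]
[896, 538] [0.475  0.1436 0.04  ]
```

```bash
G='ee_pos|wrist|grasp'
python3 -m jog '[[[0,0,-0.04,0,0],[0,0,0,0,0]]]' | grep -E $G
python3 -m jog '[[[0,0,-0.03,0,0],[0,0,0,0,0]]]' | grep -E $G
cat > hd.py <<'E'
from h import *
import sys
def hd(c,box,im=None):
    im=camera("scene") if im is None else im
    t,a=strips(im,c,box,1)
    for h,o,u in zip((.012,.04),(42.1,27.1),t): print("px",u.round(1),"origin s,y",onboard("scene",u,h)-[o,0])
    return im
if __name__=="__main__": hd(sys.argv[1],[int(v) for v in sys.argv[2:]])
E
python3 hd.py yellow 226 168 256 193
```

```text
ee_pos: [0.5752, -0.1131, 0.0151]
wrist_force: [-16.9, 0.4, 12.9]
grasp_force: 49.1
ee_pos: [0.5754, -0.1131, 0.0138]
wrist_force: [-15.4, 0.3, 12.6]
grasp_force: 49.7
px [238.7 185.4] origin s,y [-51.4411 -39.1272]
px [242.5 175.9] origin s,y [-51.5246 -42.5732]
```

```bash
G='ee_pos|wrist|grasp'
python3 -m jog '[[[0,0,-0.04,0,0],[0,0,0,0,0]]]' | grep -E $G
python3 -m jog '[[[0,0,-0.04,0,0],[0,0,0,0,0]]]' | grep -E $G
python3 hd.py yellow 226 168 256 193
```

```text
ee_pos: [0.5755, -0.1131, 0.0127]
wrist_force: [-17.4, 0.4, 19.2]
grasp_force: 50.9
ee_pos: [0.5756, -0.1131, 0.0127]
wrist_force: [-24.3, 2.7, 33.4]
grasp_force: 52.6
px [238.8 185.5] origin s,y [-51.5165 -38.6527]
px [242.8 176.2] origin s,y [-51.0397 -41.2178]
```

```bash
G='ee_pos|wrist|grasp'
python3 -m jog '[[[-0.1,0,0.3,0,0],[0.33,-0.01,0.12,0,0],[0.33,-0.01,0.12,0,0],[0.34,-0.01,0.12,0,0],[0.34,-0.02,0.13,0,0],[0,0,0,0,0],[0,0,0,0,0]]]' | grep -E $G
python3 hd.py yellow 200 165 250 197; python3 st.py
```

```text
ee_pos: [0.639, -0.1155, 0.0477]
wrist_force: [0.1, -0.8, -2.8]
grasp_force: 48.3
px [224.1 192.6] origin s,y [  9.0638 -48.2415]
px [229.1 183.5] origin s,y [  8.7873 -47.7379]
20.4 [ 0.6385 -0.1154  0.0475] [179.9944  -0.0483 177.7547] q [-10.2  18.3   8.8  80.6  -0.   -8. ] F [ 0.3  0.6 -1.7] op 0.0395 gf 48.3
```

```bash
python3 - <<'E'
from h import *
print(onboard("scene",(224.1,192.6),.0232)-[42.1,0],onboard("scene",(229.1,183.5),.0512)-[27.1,0])
E
G='ee_pos|wrist|grasp'
python3 -m jog '[[[0.04,0,-0.1,0,0],[0,0,0,0,0]]]' | grep -E $G
```

```text
[ 19.836  -41.9351] [ 20.1811 -41.1778]
ee_pos: [0.6404, -0.1154, 0.0419]
wrist_force: [1.2, -0.5, -2.1]
grasp_force: 48.2
```

```bash
G='ee_pos|wrist|grasp'
python3 -m jog '[[[0.02,0,-0.05,0,0],[0.02,0,-0.03,0,0],[0,0,0,0,0]]]' | grep -E $G
python3 -m jog '[[[0,0,-0.03,0,0],[0,0,0,0,0]]]' | grep -E $G
```

```text
ee_pos: [0.643, -0.1154, 0.0385]
wrist_force: [-0.0, 0.0, -2.3]
grasp_force: 48.2
ee_pos: [0.6432, -0.1155, 0.0376]
wrist_force: [0.0, 0.1, -1.6]
grasp_force: 48.4
```

```bash
G='ee_pos|wrist|grasp'
python3 -m jog '[[[-0.08,0.003,-0.04,0,0],[-0.08,0.003,-0.03,0,0],[0,0,0,0,0]]]' | grep -E $G
python3 -m jog '[[[-0.06,0.003,-0.023,0,0],[-0.06,0.003,-0.023,0,0],[0,0,0,0,0]]]' | grep -E $G
python3 -m jog '[[[-0.06,0.003,-0.023,0,0],[0,0,0,0,0]]]' | grep -E $G;python3 hd.py yellow 200 165 256 197
```

```text
ee_pos: [0.6347, -0.1152, 0.0343]
wrist_force: [-2.4, 0.4, 3.5]
grasp_force: 48.9
ee_pos: [0.6292, -0.115, 0.0323]
wrist_force: [-1.3, -0.8, 5.2]
grasp_force: 49.3
ee_pos: [0.6264, -0.1149, 0.0313]
wrist_force: [-0.4, 0.0, 7.3]
grasp_force: 49.3
px [227.2 192.7] origin s,y [  2.088  -41.6866]
px [231.8 183.7] origin s,y [  3.0668 -41.8454]
```

```bash
G='ee_pos|wrist|grasp'
python3 -m jog '[[[-0.03,0.001,-0.01,0,0],[0,0,0,0,0]]]' | grep -E $G
python3 -m jog '[[[-0.02,0.001,-0.007,0,0],[0,0,0,0,0]]]' | grep -E $G
```

```text
ee_pos: [0.6255, -0.1148, 0.0309]
wrist_force: [3.1, -0.6, 6.0]
grasp_force: 49.2
ee_pos: [0.6254, -0.1148, 0.0309]
wrist_force: [6.0, -0.9, 5.1]
grasp_force: 49.0
```

```bash
G='ee_pos|wrist|grasp'
python3 -m jog '[[[0,0,0,0,0.75],[0,0,0,0,0.75],[0,0,0,0,0.75],[0,0,0.3,0,0.75],[0,0,0.6,0,0.75],[-0.6,0.3,0.5,0,0.75],[-0.6,0.6,0,0,0.75],[-0.6,0.6,0,-0.5,1]]]' | grep -E $G
python3 -m jog '[[[-0.6,0.6,0,-0.5,1],[-0.6,0.5,0,0,1],[-0.6,0.3,0,0,1],[0,0,0,0,1]]]' | grep -E $G
python3 hd.py yellow 200 165 256 197; python3 us.py green blue orange; python3 red.py; python3 st.py
python3 -c "
from h import *
for n in('top','scene'): cv2.imwrite(f'pics/r_{n}.png',camera(n))
a=cv2.imread('pics/r_top.png');b=cv2.imread('pics/r_scene.png')
cv2.imwrite('pics/r1.png',np.hstack([cv2.resize(a[140:290,190:350],None,fx=2.4,fy=2.4),cv2.resize(b[120:270,180:340],None,fx=2.4,fy=2.4)]))"
```

```text
ee_pos: [0.5332, -0.0393, 0.1014]
wrist_force: [0.0, 0.4, -0.1]
grasp_force: 0.0
ee_pos: [0.4412, 0.0318, 0.1011]
wrist_force: [1.6, -0.7, 0.9]
grasp_force: 0.0
px [226.6 192.2] origin s,y [  1.5903 -44.2703]
px [232.1 183.7] origin s,y [  2.0329 -41.2893]
green [ 0.4372 -0.008 ] 3.006745592088112 0.1529453351983034 0.060129237029881585
blue [ 0.4332 -0.0928] -6.178123459591171 0.10260740888602377 0.0630434245396895
orange [ 0.435  -0.2423] 8.077715059134547 0.09993404568787878 0.06129905893033544
top [(np.int32(18), array([ 51.2, 221. ])), (np.int32(41), array([145.7, 220.1]))]
scene [(np.int32(25), array([364.9, 229.4]))]
23.75 [0.4444 0.0301 0.1002] [179.9947   0.0599 172.7404] q [  3.9 -10.3 -15.5  84.7  -0.   11.1] F [-0.4 -0.1  1. ] op 0.0857 gf 0.0
```

View pics/r1.png

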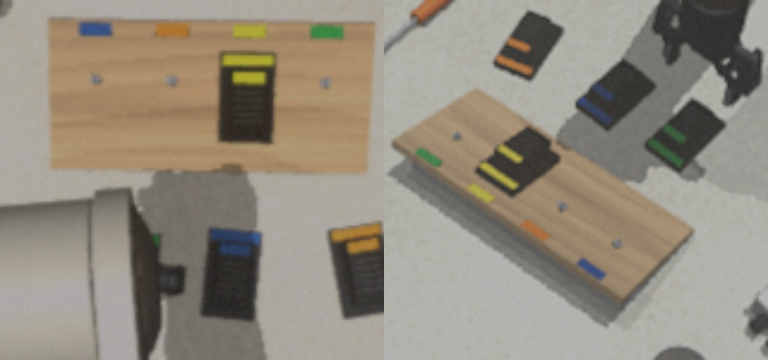

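Yellow hangs straight, with its case centred at about (293,180) in the top view, flat and locked at −18 mm. Next is green, after a check of it in the scene view.

```bash
G='ee_pos|wrist|grasp|opening|rot'
python3 - <<'E'
from h import *
b=cv2.imread("pics/r_scene.png");s0=cv2.imread("pics/scene0.png")
for i in(b,s0):
    t,a=strips(i,"green",(284,162,325,200),1);print(a,onz("scene",t[0],.012),onz("scene",t[1],.04))
E
python3 -m jog '[[[-0.22,-0.18,-0.2,0.3,1],[0,0,-0.5,0,1],[0,0,-0.5,0,1],[0,0,-0.5,0,1],[0,0,-0.3,0,1],[0,0,-0.2,0,1],[0,0,0,0,1],[0,0,0,0,1]]]'| grep -E $G
```

```text
ee_pos: [0.433, 0.0212, -0.0099]
tcp_rot: [180.0, 0.0, 174.2]
wrist_force: [-0.0, -0.2, 0.1]
opening: 0.085
grasp_force: 0.0Traceback (most recent call last):
  File "<stdin>", line 4, in <module>
IndexError: list index out of range
```

```bash
sed -i 's/inRange(h,(a,120,95/inRange(h,(a,90,95/' h.py
python3 - <<'E'
from h import *
b=cv2.imread("pics/r_scene.png");s0=cv2.imread("pics/scene0.png")
for i in(b,s0):
    t,a=strips(i,"green",(284,162,325,200),1);print(a,onz("scene",t[0],.012),onz("scene",t[1],.04))
t,a=strips(s0,"yellow",(315,180,355,220),1);print(a)
E
python3 -m jog '[[[0,0,-0.12,0,1],[0,0,0,0,0.3],[0,0,0,0,0],[0,0,0,0,0],[0,0,0,0,0],[0,0,0,0,0],[0,0,0,0,0]]]' 40;python3 st.py
```

```text
[501, 317] [0.4758 0.0144 0.012 ] [0.4609 0.0161 0.04  ]
[787, 521] [0.4762 0.0155 0.012 ] [0.4611 0.017  0.04  ]
[1185, 743]
time: 25.35
ee_pos: [0.433, 0.0214, -0.016]
tcp_rot: [180.0, 0.0, 174.3]
wrist_force: [0.2, 0.4, 5.1]
opening: 0.0393
grasp_force: 41.8
25.35 [ 0.433   0.0214 -0.016 ] [179.9921   0.0456 174.2603] q [  2.8  -9.7 -28.   71.7   0.    8.6] F [0.2 0.4 5.1] op 0.0393 gf 41.8
```

```bash
G='ee_pos|wrist|grasp|rot'
python3 -m jog '[[[0,0,0.3,0,0],[0,0,0.6,0,0],[0,0,0.6,0,0],[0,-0.4,0.6,0.3,0],[0.2,-0.6,0.2,0.4,0],[0.35,-0.6,0,0,0],[0.35,-0.6,0,0,0],[0.4,-0.6,0,0,0]]]' 40| grep -E $G
python3 -m jog '[[[0.4,-0.6,0,0,0],[0.4,-0.6,0,0,0],[0.4,-0.38,0,0,0],[0.28,0,0,0,0],[0,0,0,0,0],[0,0,0,0,0]]]'| grep -E $G;python3 st.py
```

```text
ee_pos: [0.4978, -0.1199, 0.0983]
tcp_rot: [180.0, -0.0, 177.8]
wrist_force: [0.9, 1.5, -0.6]
grasp_force: 41.2
ee_pos: [0.571, -0.1973, 0.0977]
tcp_rot: [180.0, -0.1, 177.8]
wrist_force: [0.1, 0.1, -1.9]
grasp_force: 41.2
26.75 [ 0.571  -0.1973  0.0977] [179.9702  -0.1007 177.7713] q [-19.1  11.7   6.4  84.8  -0.  -16.8] F [ 0.1  0.1 -1.9] op 0.0395 gf 41.2
```

Lower to the pre-tilt press, down to the force rise (about ee z 0.0127).

```bash
G='ee_pos|wrist'
python3 -m jog '[[[0,0,-0.4,0,0],[0,0,-0.4,0,0],[0,0,-0.3,0,0],[0,0,-0.2,0,0],[0,0,-0.08,0,0],[0,0,-0.06,0,0],[0,0,-0.06,0,0],[0,0,0,0,0]]]' | grep -E $G
python3 -m jog '[[[0,0,-0.06,0,0],[0,0,-0.06,0,0],[0,0,0,0,0]]]' | grep -E $G
```

```text
ee_pos: [0.5694, -0.1975, 0.0251]
wrist_force: [-13.8, 1.6, 11.0]
ee_pos: [0.5695, -0.1977, 0.0189]
wrist_force: [-14.7, 0.3, 11.4]
```

```bash
G='ee_pos|wrist'
python3 -m jog '[[[0,0,-0.06,0,0],[0,0,0,0,0]]]' | grep -E $G
python3 -m jog '[[[0,0,-0.04,0,0],[0,0,0,0,0]]]' | grep -E $G
python3 -m jog '[[[0,0,-0.03,0,0],[0,0,0,0,0]]]' | grep -E $G
python3 -c "
from h import *
s=sensors.get_obs()['ee_pos'];print(proj('scene',bpt(P,-.005,-.1275,.012)),proj('scene',bpt(P,-.02,-.1275,.04)),proj('scene',bpt(P,.075,-.1275)))"
```

```text
ee_pos: [0.5698, -0.1977, 0.016]
wrist_force: [-14.1, 0.0, 10.4]
ee_pos: [0.57, -0.1978, 0.0141]
wrist_force: [-12.5, 0.6, 11.0]
ee_pos: [0.57, -0.1978, 0.0126]
wrist_force: [-13.5, 0.8, 9.5]
[215.7047 171.3072] [220.2469 162.4474] [198.1681 185.2619]
```

```bash
G='ee_pos|wrist'
python3 -m jog '[[[0,0,-0.03,0,0],[0,0,0,0,0]]]' | grep -E $G
python3 -m jog '[[[0,0,-0.03,0,0],[0,0,0,0,0]]]' | grep -E $G
python3 hd.py green 203 155 233 178
```

```text
ee_pos: [0.5701, -0.1978, 0.0122]
wrist_force: [-16.2, 1.3, 18.7]
ee_pos: [0.5702, -0.1979, 0.0122]
wrist_force: [-21.8, 2.2, 27.9]
px [219.7 173.1] origin s,y [ -50.4716 -114.0225]
px [213.3 168.7] origin s,y [  -6.5246 -121.5486]
```

```bash
G='ee_pos|wrist|grasp'
python3 -m jog '[[[-0.1,0,0.33,0,0],[0.34,-0.013,0.12,0,0],[0.34,-0.013,0.12,0,0],[0.34,-0.013,0.13,0,0],[0.34,-0.014,0.13,0,0],[0,0,0,0,0],[0,0,0,0,0]]]' | grep -E $G
python3 -c "
from h import *
print(proj('scene',bpt(P,.062,-.1275,.025)),proj('scene',bpt(P,.047,-.1275,.053)))
b=camera('scene');cv2.imwrite('pics/gr.png',b)
for box in((192,158,222,184),):
    for sm,vm in((60,30),(80,40),(100,50)): print([(x[0],x[1]) for x in blobs(b,'green',box,4,sm,vm)])
cv2.imwrite('pics/gr1.png',cv2.resize(b[140:200,180:240],None,fx=6,fy=6))"; python3 st.py
```

```text
ee_pos: [0.6345, -0.2001, 0.0496]
wrist_force: [-0.6, 0.2, -2.4]
grasp_force: 47.6
[202.1915 177.1989] [206.8441 168.0074]
[(28, array([206.46, 168.68])), (59, array([202.49, 178.19]))]
[(13, array([206.15, 168.46])), (44, array([202.98, 178.59]))]
[(23, array([205.43, 180.22]))]
29.65 [ 0.634  -0.2001  0.0494] [179.9941  -0.0387 177.761 ] q [-17.5  20.5  11.8  81.4  -0.  -15.3] F [-0.3  0.3 -2.1] op 0.0393 gf 47.6
```

View pics/gr1.png

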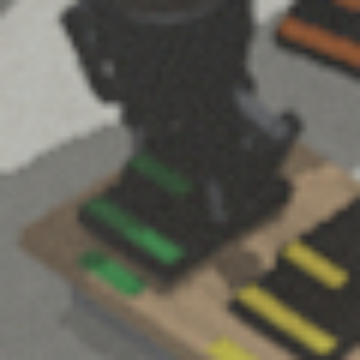

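```bash
python3 - <<'E'
from h import *
print(onboard("scene",(202.49,178.19),.0251)-[42.1,0],onboard("scene",(206.46,168.68),.0531)-[27.1,0])
s0=cv2.imread("pics/scene0.png")
for x in blobs(s0,"green",(284,162,325,200),4,60,30): print(x[0],x[1],onz("scene",x[1],.012),onz("scene",x[1],.04))
E
```

```text
[  22.7148 -123.8873] [  23.2908 -126.1204]
44 [300.68 175.16] [0.4432 0.0087 0.012 ] [0.461  0.0168 0.04  ]
65 [297.11 183.25] [0.4764 0.0162 0.012 ] [0.4934 0.0242 0.04  ]
```

```bash
G='ee_pos|wrist'
python3 -m jog '[[[0.02,0,-0.08,0,0],[0.02,0,-0.06,0,0],[0,0,0,0,0]]]' | grep -E $G
python3 -m jog '[[[0.01,0,-0.03,0,0],[0,0,-0.02,0,0],[0,0,0,0,0]]]' | grep -E $G
python3 -m jog '[[[0.01,0,-0.03,0,0],[0,0,0,0,0]]]' | grep -E $G
```

```text
ee_pos: [0.636, -0.2002, 0.0417]
wrist_force: [-0.2, 0.2, -2.0]
ee_pos: [0.6371, -0.2003, 0.04]
wrist_force: [0.4, 0.0, -1.6]
ee_pos: [0.6376, -0.2003, 0.0384]
wrist_force: [-0.8, 0.5, -1.7]
```

```bash
G='ee_pos|wrist'
python3 -m jog '[[[0,0,-0.03,0,0],[-0.08,0.003,-0.04,0,0],[-0.08,0.003,-0.03,0,0],[0,0,0,0,0]]]' | grep -E $G
python3 -m jog '[[[-0.07,0.003,-0.025,0,0],[-0.06,0.003,-0.022,0,0],[0,0,0,0,0]]]' | grep -E $G
python3 -m jog '[[[-0.04,0.001,-0.015,0,0],[0,0,0,0,0]]]' | grep -E $G
python3 -m jog '[[[-0.03,0.001,-0.01,0,0],[0,0,0,0,0]]]' | grep -E $G
```

```text
ee_pos: [0.6291, -0.2, 0.0339]
wrist_force: [-2.1, -0.1, 1.4]
ee_pos: [0.6228, -0.1998, 0.0315]
wrist_force: [-0.7, -0.5, 4.2]
ee_pos: [0.6213, -0.1998, 0.0309]
wrist_force: [-0.1, 0.0, 5.2]
ee_pos: [0.6198, -0.1997, 0.0304]
wrist_force: [-0.9, -0.0, 5.0]
```

```bash
G='ee_pos|wrist'
python3 -m jog '[[[-0.03,0.001,-0.01,0,0],[0,0,0,0,0]]]' | grep -E $G
python3 -m jog '[[[-0.03,0.001,-0.01,0,0],[0,0,0,0,0]]]' | grep -E $G
python3 -c "
from h import *
b=camera('scene')
X=blobs(b,'green',(188,150,225,184),4,60,30);print([x[:2] for x in X])
for x in X: print(onboard('scene',x[1],.012)-[43,0],onboard('scene',x[1],.04)-[27.8,0])"
```

```text
ee_pos: [0.6193, -0.1997, 0.0302]
wrist_force: [5.8, -1.2, 4.9]
ee_pos: [0.619, -0.1997, 0.0301]
wrist_force: [10.7, -0.6, 5.4]
[(28, array([210.29, 168.82])), (61, array([206.15, 178.28]))]
[ -43.8087 -146.1547] [   0.4289 -127.2564]
[   0.601  -125.0931] [  43.4353 -106.8603]
```

```bash
G='ee_pos|wrist'
python3 -m jog '[[[0,0,0,0,0.75],[0,0,0,0,0.75],[0,0,0,0,0.75],[0,0,0.3,0,0.75],[0,0,0.6,0,0.75],[-0.5,0,0.5,0,0.75],[-0.6,0.4,0,0,0.75],[-0.6,0.4,0,-0.5,1]]]' | grep -E $G
python3 -m jog '[[[-0.6,0.4,0,-0.5,1],[-0.6,0.4,0,0,1],[-0.5,0.4,0,0,1],[-0.32,0.12,0,0,1],[0,0,0,0,1],[0,0,0,0,1]]]' | grep -E $G
cat > ck.py <<'E'
from h import *
# lying units in the scene view vs the start, and hung ones
b=camera("scene");s0=cv2.imread("pics/scene0.png")
Q=dict(blue=(255,142,295,182),orange=(220,120,262,160))
for c in Q:
    for i in(s0,b): print(c,[(x[0],x[1],onz("scene",x[1],.026)[:2]) for x in blobs(i,c,Q[c],8,60,30)])
for c in("yellow","green"):
    for x in blobs(b,c,(190,150,256,197),8,60,30): print(c,x[0],onboard("scene",x[1],.012)-[43,0],onboard("scene",x[1],.04)-[27.8,0])
E
python3 ck.py; python3 us.py orange blue; python3 st.py
```

```text
ee_pos: [0.5311, -0.1595, 0.1007]
wrist_force: [0.4, 0.7, -0.4]
ee_pos: [0.4313, -0.0937, 0.1]
wrist_force: [0.5, 0.1, -0.4]
blue [(36, array([270.89, 157.92]), array([ 0.4517, -0.103 ])), (60, array([267.43, 165.78]), array([ 0.4843, -0.0942]))]
blue [(30, array([271.  , 157.93]), array([ 0.4515, -0.1027])), (55, array([267.64, 165.98]), array([ 0.4845, -0.0932]))]
orange [(42, array([235.83, 138.26]), array([ 0.4533, -0.2451])), (69, array([233.74, 146.59]), array([ 0.4857, -0.2294]))]
orange [(42, array([235.71, 138.12]), array([ 0.453 , -0.2458])), (71, array([233.87, 146.61]), array([ 0.4855, -0.229 ]))]
yellow 50 [-42.8915 -58.0626] [  1.3171 -41.9478]
yellow 81 [  0.8037 -41.6675] [ 43.6316 -26.0708]
green 39 [ -42.8748 -147.0893] [   1.3333 -128.1614]
green 64 [   1.4465 -127.7401] [  44.2541 -109.4237]
green 36 [  42.3717 -120.3411] [  83.8861 -102.2584]
orange [ 0.4694 -0.2276] -17.164448756229174 0.03335460270775524 0.026368674760447672
blue [ 0.4522 -0.0414] -12.756805965326446 0.07456365519056192 0.015503567665375367
33.5 [ 0.4315 -0.0939  0.0994] [-179.9934    0.0364  172.7374] q [-12.3 -10.8 -16.1  84.7  -0.   -5. ] F [-0.4 -1.1  0.2] op 0.0856 gf 0.0
```

```bash
G='ee_pos|wrist|opening|grasp'
python3 -m jog '[[[0.03,0,-0.5,0,1],[0,0,-0.5,0,1],[0,0,-0.5,0,1],[0,0,-0.4,0,1],[0,0,-0.25,0,1],[0,0,-0.16,0,1],[0,0,0,0,1],[0,0,0,0,1]]]'| grep -E $G
python3 -m jog '[[[0,0,0,0,0.3],[0,0,0,0,0],[0,0,0,0,0],[0,0,0,0,0],[0,0,0,0,0],[0,0,0,0,0]]]' 40;python3 st.py
```

```text
ee_pos: [0.4327, -0.0937, -0.0158]
wrist_force: [-0.0, 0.2, 0.3]
opening: 0.0854
grasp_force: 0.0
time: 34.9
ee_pos: [0.4325, -0.0936, -0.0159]
tcp_rot: [-180.0, 0.1, 172.8]
wrist_force: [-0.8, 0.3, 6.0]
opening: 0.0393
grasp_force: 41.8
34.9 [ 0.4325 -0.0936 -0.0159] [-179.9873    0.06    172.7561] q [-12.2  -8.4 -26.9  71.5  -0.   -5. ] F [-0.8  0.3  6. ] op 0.0393 gf 41.8
```

```bash
G='ee_pos|wrist|grasp|rot'
python3 -m jog '[[[0,0,0.3,0,0],[0,0,0.6,0,0],[0,0,0.6,0,0],[0,0.4,0.6,0.5,0],[0.3,0.5,0.2,0.5,0],[0.5,0.5,0,0,0],[0.5,0.5,0,0,0],[0.5,0.5,0,0,0]]]' 40| grep -E $G
python3 -m jog '[[[0.5,0.4,0,0,0],[0.4,0.21,0,0,0],[0.27,0,0,0,0],[0,0,0,0,0],[0,0,0,0,0],[0,0,0,0,0]]]'| grep -E $G;python3 st.py
```

```text
ee_pos: [0.5228, 0.0277, 0.0981]
tcp_rot: [-180.0, -0.0, 177.8]
wrist_force: [0.3, -0.5, -1.7]
grasp_force: 41.1
ee_pos: [0.5799, 0.0568, 0.0983]
tcp_rot: [-180.0, -0.0, 177.7]
wrist_force: [-0.1, -0.2, -2.6]
grasp_force: 41.1
36.3 [0.5799 0.0568 0.0983] [-179.9973   -0.0395  177.7359] q [ 5.6  8.6  3.  84.4  0.   7.9] F [-0.1 -0.2 -2.6] op 0.0395 gf 41.1
```

```bash
G='ee_pos|wrist|grasp'
python3 -m jog '[[[0,0,-0.4,0,0],[0,0,-0.4,0,0],[0,0,-0.3,0,0],[0,0,-0.2,0,0],[0,0,-0.08,0,0],[0,0,-0.06,0,0],[0,0,-0.06,0,0],[0,0,0,0,0]]]' | grep -E $G
python3 -m jog '[[[0,0,-0.06,0,0],[0,0,-0.06,0,0],[0,0,-0.06,0,0],[0,0,0,0,0]]]' | grep -E $G
python3 -m jog '[[[0,0,-0.04,0,0],[0,0,0,0,0]]]' | grep -E $G
python3 -m jog '[[[0,0,-0.03,0,0],[0,0,0,0,0]]]' | grep -E $G
```

```text
ee_pos: [0.5782, 0.0569, 0.0248]
wrist_force: [-16.5, -0.4, 11.7]
grasp_force: 44.8
ee_pos: [0.5787, 0.057, 0.0156]
wrist_force: [-12.4, -0.2, 8.6]
grasp_force: 47.8
ee_pos: [0.579, 0.057, 0.0138]
wrist_force: [-14.4, -0.5, 10.3]
grasp_force: 48.5
ee_pos: [0.579, 0.0571, 0.0123]
wrist_force: [-13.3, -0.1, 10.3]
grasp_force: 49.1
```

```bash
G='ee_pos|wrist'
python3 -m jog '[[[0,0,-0.03,0,0],[0,0,0,0,0]]]' | grep -E $G
python3 -m jog '[[[0,0,-0.03,0,0],[0,0,0,0,0]]]' | grep -E $G
```

```text
ee_pos: [0.5791, 0.0571, 0.0121]
wrist_force: [-18.0, 0.1, 19.4]
ee_pos: [0.5792, 0.0571, 0.0121]
wrist_force: [-22.9, -1.4, 30.4]
```

```bash
G='ee_pos|wrist|grasp'
python3 -m jog '[[[-0.1,0,0.33,0,0],[0.33,-0.013,0.12,0,0],[0.33,-0.013,0.12,0,0],[0.33,-0.013,0.12,0,0],[0.34,-0.014,0.124,0,0],[0,0,0,0,0],[0,0,0,0,0]]]' | grep -E $G
python3 - <<'E'
from h import *
s=sensors.get_obs()["ee_pos"];r=np.array([.5792,.0571,.0121]);d=s-r
dx=d[0]*.9992-d[1]*.0391;n=-S*dx+C*d[2];sl=C*dx+S*d[2];y=.0391*(s[0]-P[0])+(s[1]-P[1]);print("ee",s,"n",n,"slope",sl,"y_b",y)
b=camera("scene");s0=cv2.imread("pics/scene0.png")
c=proj("scene",bpt(P,.055,.1275,.04))
for x in blobs(b,"blue",(c[0]-20,c[1]-16,c[0]+20,c[1]+16),8,60,30): print(x[0],x[1],onboard("scene",x[1],.012+n)-[43,0],onboard("scene",x[1],.04+n)-[27.8,0])
E
```

```text
ee_pos: [0.642, 0.0543, 0.0487]
wrist_force: [-0.9, 0.1, -1.9]
grasp_force: 47.5
ee [0.642  0.0543 0.0487] n 0.012917327691744498 slope 0.07154288152855472 y_b 0.12728024798931464
34 [275.82 214.38] [-24.0422 116.9266] [ 19.9911 127.6685]
71 [271.06 224.15] [ 19.2966 129.4622] [ 61.9402 139.8022]
37 [266.03 231.68] [ 54.0802 136.0188] [ 95.6084 146.1485]
```

```bash
G='ee_pos|wrist'
python3 -m jog '[[[0.03,0,-0.08,0,0],[0.02,0,-0.06,0,0],[0,0,0,0,0]]]' | grep -E $G
python3 -m jog '[[[0.02,0,-0.05,0,0],[0.01,0,-0.03,0,0],[0,0,0,0,0]]]' | grep -E $G
```

```text
ee_pos: [0.644, 0.0544, 0.0409]
wrist_force: [0.1, -0.3, -2.7]
ee_pos: [0.646, 0.0544, 0.0374]
wrist_force: [0.4, 0.3, -1.5]
```

```bash
G='ee_pos|wrist'
python3 -m jog '[[[0,0,-0.03,0,0],[-0.08,0.003,-0.04,0,0],[-0.08,0.003,-0.03,0,0],[0,0,0,0,0]]]' | grep -E $G
python3 -m jog '[[[-0.07,0.003,-0.025,0,0],[-0.06,0.003,-0.022,0,0],[0,0,0,0,0]]]' | grep -E $G
python3 -m jog '[[[-0.04,0.001,-0.015,0,0],[0,0,0,0,0]]]' | grep -E $G
python3 -m jog '[[[-0.03,0.001,-0.01,0,0],[0,0,0,0,0]]]' | grep -E $G
python3 -m jog '[[[-0.02,0.001,-0.008,0,0],[0,0,0,0,0]]]' | grep -E $G
```

```text
ee_pos: [0.6383, 0.0547, 0.0337]
wrist_force: [-1.1, -0.1, 4.4]
ee_pos: [0.6319, 0.055, 0.0314]
wrist_force: [-0.9, 0.6, 6.6]
ee_pos: [0.6302, 0.0551, 0.0307]
wrist_force: [-1.5, -0.0, 6.0]
ee_pos: [0.6292, 0.0551, 0.0303]
wrist_force: [1.5, -0.5, 6.1]
ee_pos: [0.6291, 0.0551, 0.0303]
wrist_force: [4.9, 0.3, 6.1]
```

```bash
G='ee_pos|wrist'
python3 -m jog '[[[0,0,0,0,0.75],[0,0,0,0,0.75],[0,0,0,0,0.75],[0,0,0.3,0,0.75],[0,0,0.6,0,0.75],[-0.5,0,0.5,0,0.75],[-0.6,-0.4,0,0.5,0.75],[-0.6,-0.7,0,0.5,1]]]' | grep -E $G
python3 -m jog '[[[-0.6,-0.7,0,0.5,1],[-0.6,-0.7,0,0.55,1],[-0.5,-0.7,0,0,1],[-0.48,-0.7,0,0,1],[0,-0.3,0,0,1],[0,0,0,0,1],[0,0,0,0,1]]]' | grep -E $G
python3 us.py orange; python3 ck.py | grep -v "^blue" ;python3 st.py; python3 red.py
```

```text
ee_pos: [0.5419, 0.0009, 0.1005]
wrist_force: [0.4, -1.0, 0.4]
ee_pos: [0.4333, -0.1548, 0.0995]
wrist_force: [0.1, -0.4, -0.5]
orange [ 0.4689 -0.1872] -14.380727273066517 0.10837089048571526 0.026608170109412535
orange [(42, array([235.83, 138.26]), array([ 0.4533, -0.2451])), (69, array([233.74, 146.59]), array([ 0.4857, -0.2294]))]
orange [(41, array([235.71, 138.17]), array([ 0.4532, -0.2457])), (70, array([233.76, 146.57]), array([ 0.4856, -0.2294])), (12, array([220.33, 158.83]), array([ 0.5517, -0.2344]))]
yellow 49 [-43.0745 -57.7331] [  1.1399 -41.6288]
yellow 80 [  0.8888 -42.024 ] [ 43.714  -26.4161]
green 39 [ -42.7135 -146.4182] [   1.4895 -127.5116]
green 64 [   1.4465 -127.7401] [  44.2541 -109.4237]
green 36 [  42.3717 -120.3411] [  83.8861 -102.2584]
42.55 [ 0.4334 -0.1542  0.099 ] [ 179.9924    0.0108 -171.9489] q [-19.6  -8.2 -13.8  84.4   0.  -27.6] F [0.3 0.8 0.1] op 0.0852 gf 0.0
top [(np.int32(17), array([ 12.7, 216.6])), (np.int32(42), array([145.7, 220. ]))]
scene [(np.int32(25), array([364.9, 229.4]))]
```

```bash
G='ee_pos|wrist|opening|grasp'
python3 -m jog '[[[0.03,-0.6,0,0,1],[0,-0.6,0,0,1],[0,-0.56,-0.1,0,1],[0,0,-0.3,0,1],[0,0,0,0,1]]]'| grep -E $G
python3 -m jog '[[[0,0,-0.5,0,1],[0,0,-0.5,0,1],[0,0,-0.4,0,1],[0,0,-0.3,0,1],[0,0,-0.2,0,1],[0,0,0,0,1],[0,0,0,0,1]]]'| grep -E $G
```

```text
ee_pos: [0.4338, -0.242, 0.0765]
wrist_force: [0.6, 0.2, -0.6]
opening: 0.0856
grasp_force: 0.0
ee_pos: [0.435, -0.2428, -0.0156]
wrist_force: [-0.1, -0.1, -0.1]
opening: 0.0849
grasp_force: 0.0
```

```bash
G='ee_pos|wrist|opening|grasp|rot'
python3 -m jog '[[[0,0,0,0,0.3],[0,0,0,0,0],[0,0,0,0,0],[0,0,0,0,0],[0,0,0,0,0],[0,0,0,0,0]]]' 40| grep -E $G
python3 -m jog '[[[0,0,0.3,0,0],[0,0,0.6,0,0],[0,0,0.6,0,0],[0,0.5,0.6,-0.5,0],[0.2,0.6,0.2,-0.5,0],[0.3,0.6,0,-0.5,0],[0.35,0.6,0,-0.56,0],[0.4,0.6,0,0,0]]]' | grep -E $G
python3 -m jog '[[[0.4,0.6,0,0,0],[0.4,0.5,0,0,0],[0.4,0.3,0,0,0],[0.4,0,0,0,0],[0,0,0,0,0],[0,0,0,0,0]]]'| grep -E $G;python3 st.py
```

```text
ee_pos: [0.435, -0.2431, -0.0157]
tcp_rot: [-180.0, 0.0, -172.0]
wrist_force: [-0.9, -0.2, 5.8]
opening: 0.0391
grasp_force: 41.8
ee_pos: [0.4974, -0.0967, 0.0997]
tcp_rot: [-180.0, 0.0, 177.6]
wrist_force: [-0.2, -1.1, -0.9]
opening: 0.0392
grasp_force: 41.0
ee_pos: [0.5768, -0.0278, 0.0987]
tcp_rot: [-180.0, -0.1, 177.7]
wrist_force: [0.1, -0.2, -1.4]
opening: 0.039
grasp_force: 41.1
45.85 [ 0.5768 -0.0278  0.0987] [-179.9962   -0.0681  177.7139] q [-2.8  8.   2.2 84.4 -0.  -0.5] F [ 0.1 -0.2 -1.4] op 0.039 gf 41.1
```

```bash
G='ee_pos|wrist|grasp'
python3 -m jog '[[[0,0,-0.4,0,0],[0,0,-0.4,0,0],[0,0,-0.3,0,0],[0,0,-0.2,0,0],[0,0,-0.08,0,0],[0,0,-0.06,0,0],[0,0,-0.06,0,0],[0,0,0,0,0]]]' | grep -E $G
python3 -m jog '[[[0,0,-0.06,0,0],[0,0,-0.06,0,0],[0,0,-0.06,0,0],[0,0,0,0,0]]]' | grep -E $G
python3 -m jog '[[[0,0,-0.04,0,0],[0,0,0,0,0]]]' | grep -E $G
python3 -m jog '[[[0,0,-0.03,0,0],[0,0,0,0,0]]]' | grep -E $G
python3 -m jog '[[[0,0,-0.03,0,0],[0,0,0,0,0]]]' | grep -E $G
```

```text
ee_pos: [0.5748, -0.0281, 0.0252]
wrist_force: [-15.2, 0.9, 12.0]
grasp_force: 44.7
ee_pos: [0.575, -0.028, 0.016]
wrist_force: [-13.7, 0.4, 10.3]
grasp_force: 48.2
ee_pos: [0.5754, -0.028, 0.0142]
wrist_force: [-14.5, 0.2, 10.4]
grasp_force: 48.9
ee_pos: [0.5754, -0.028, 0.0127]
wrist_force: [-14.2, -0.5, 10.9]
grasp_force: 49.5
ee_pos: [0.5754, -0.028, 0.0117]
wrist_force: [-15.8, -0.6, 14.5]
grasp_force: 50.3
```

```bash
G='ee_pos|wrist'
python3 -m jog '[[[0,0,-0.04,0,0],[0,0,0,0,0]]]' | grep -E $G
python3 -m jog '[[[-0.1,0,0.33,0,0],[0.33,-0.013,0.12,0,0],[0.33,-0.013,0.12,0,0],[0.33,-0.013,0.12,0,0],[0.34,-0.014,0.124,0,0],[0,0,0,0,0],[0,0,0,0,0]]]' | grep -E $G
python3 - <<'E'
from h import *
s=sensors.get_obs()["ee_pos"];r=np.array([.5755,-.028,.0116]);d=s-r
dx=d[0]*.9992-d[1]*.0391;n=-S*dx+C*d[2];sl=C*dx+S*d[2];y=.0391*(s[0]-P[0])+(s[1]-P[1]);print("ee",s,"n",n,"slope",sl,"y_b",y)
b=camera("scene")
c=proj("scene",bpt(P,.055,.0425,.04))
for x in blobs(b,"orange",(c[0]-20,c[1]-16,c[0]+20,c[1]+16),8,90,30): print(x[0],x[1],onboard("scene",x[1],.012+n)-[43,0],onboard("scene",x[1],.04+n)-[27.8,0])
E
```

```text
ee_pos: [0.5755, -0.028, 0.0117]
wrist_force: [-24.2, 0.7, 30.8]
ee_pos: [0.6385, -0.0306, 0.0485]
wrist_force: [-0.5, -0.3, -2.1]
ee [ 0.6385 -0.0306  0.0485] n 0.013151560452284185 slope 0.07186105922655071 y_b 0.042206965200385305
45 [252.27 198.04] [-25.8801  29.4187] [18.2199 42.9702]
78 [247.69 207.56] [17.2222 44.3262] [59.9397 57.3996]
59 [242.66 215.68] [54.6877 54.2599] [96.2035 67.0147]
```

```bash
G='ee_pos|wrist'
python3 -m jog '[[[0.03,0,-0.08,0,0],[0.03,0,-0.06,0,0],[0,0,0,0,0]]]' | grep -E $G
python3 -m jog '[[[0.02,0,-0.05,0,0],[0.01,0,-0.03,0,0],[0,0,0,0,0]]]' | grep -E $G
```

```text
ee_pos: [0.6411, -0.0305, 0.0406]
wrist_force: [-0.4, 0.7, -0.9]
ee_pos: [0.643, -0.0305, 0.037]
wrist_force: [-0.1, -0.5, -2.2]
```

```bash
G='ee_pos|wrist'
python3 -m jog '[[[0,0,-0.03,0,0],[-0.08,0.003,-0.04,0,0],[-0.08,0.003,-0.03,0,0],[0,0,0,0,0]]]' | grep -E $G
python3 -m jog '[[[-0.07,0.003,-0.025,0,0],[-0.06,0.003,-0.022,0,0],[0,0,0,0,0]]]' | grep -E $G
python3 -m jog '[[[-0.04,0.001,-0.015,0,0],[0,0,0,0,0]]]' | grep -E $G
python3 -m jog '[[[-0.03,0.001,-0.01,0,0],[0,0,0,0,0]]]' | grep -E $G
python3 -m jog '[[[-0.02,0.001,-0.008,0,0],[0,0,0,0,0]]]' | grep -E $G
```

```text
ee_pos: [0.6355, -0.0302, 0.0336]
wrist_force: [-1.0, -0.1, 6.4]
ee_pos: [0.6292, -0.03, 0.0312]
wrist_force: [-1.4, -0.3, 7.3]
ee_pos: [0.6276, -0.0299, 0.0307]
wrist_force: [0.6, -1.4, 6.8]
ee_pos: [0.6274, -0.0299, 0.0306]
wrist_force: [6.1, 0.2, 4.6]
ee_pos: [0.6273, -0.0299, 0.0306]
wrist_force: [9.4, -0.7, 6.2]
```

```bash
G='ee_pos|wrist'
python3 -m jog '[[[0,0,0,0,0.75],[0,0,0,0,0.75],[0,0,0,0,0.75],[0,0,0.3,0,0.75],[0,0,0.6,0,0.75],[-0.4,0,0.5,0,0.75],[-0.5,0.6,0,-1,0.3],[-0.5,0.8,0,-1,0]]]' | grep -E $G
python3 -m jog '[[[-0.5,0.9,0,-1,0],[-0.3,0.9,0,0,0],[-0.27,0.9,0,0,0],[0,0.9,0,0,0],[0,0.9,0,0,0],[0,0.38,0,0,0],[0,0,0,0,0],[0,0,0,0,0]]]' | grep -E $G
python3 st.py
python3 - <<'E'
from h import *
a,b=camera("top"),camera("scene")
for c in HUE:
    y=YS[c]
    for n,im in(("top",a),("scene",b)):
        p=proj(n,bpt(P,.036,y,.026))
        for x in blobs(im,c,(p[0]-14,p[1]-11,p[0]+14,p[1]+11),8,60,30): print(c,n,x[0],onboard(n,x[1],.012)-[43,0],onboard(n,x[1],.04)-[27.8,0])
cv2.imwrite("pics/f1.png",np.hstack([cv2.resize(a[140:260,110:350],None,fx=1.66,fy=1.66),cv2.resize(b[120:240,180:340],None,fx=1.66,fy=1.66)]))
E
```

```text
ee_pos: [0.5541, 0.0398, 0.1003]
wrist_force: [1.2, 0.9, -0.1]
ee_pos: [0.5013, 0.2825, 0.0987]
wrist_force: [-0.3, 0.2, -0.3]
52.1 [0.5013 0.2825 0.0987] [-179.9722    0.0004  162.7367] q [29.4  7.6  1.9 84.3 -0.  46.7] F [-0.3  0.2 -0.3] op 0.0 gf 0.0
blue top 109 [  0.6086 128.1555] [ 20.0426 125.084 ]
blue top 80 [-19.2228 130.9079] [  0.7671 127.7593]
blue scene 44 [-43.4311 118.2883] [  0.7946 128.8306]
blue scene 71 [  0.4877 128.3553] [ 43.3256 138.5795]
orange scene 2315 [-8.6271 30.0957] [34.4988 43.4247]
yellow top 267 [ -7.4229 -42.0943] [ 12.2362 -40.3944]
yellow scene 49 [-42.7087 -57.9188] [  1.4941 -41.8086]
yellow scene 79 [  1.0072 -42.2381] [ 43.8287 -26.6234]
green top 222 [  -6.7105 -129.9064] [  12.9286 -125.7454]
green scene 39 [ -42.4021 -147.0993] [   1.791  -128.1711]
green scene 62 [   1.4465 -127.7401] [  44.2541 -109.4237]
```

View pics/f1.png

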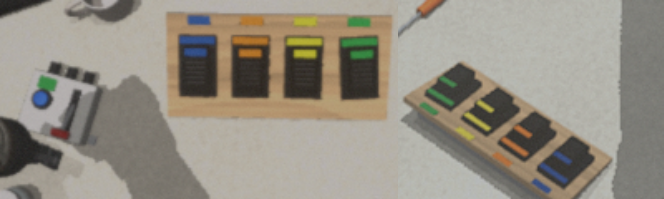

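All four units hang in a level row in the top view, at about (229 to 326, 180). Now the lever: I'll go down outside the bar at low z, then push along the unit's +x while rising.

```bash
G='ee_pos|wrist'
python3 - <<'E'
from h import *
b=camera("scene");print([(x[0],onboard("scene",x[1],.012)-[43,0],onboard("scene",x[1],.04)-[27.8,0]) for x in blobs(b,"orange",(237,185,275,212),8,130,40)])
E
python3 -m jog '[[[0,0.02,-0.5,0,0],[0,0,-0.5,0,0],[0,0,-0.3,0,0],[0,0,-0.15,0,0],[0,0,0,0,0],[0,0,0,0,0]]]' | grep -E $G
python3 -m jog '[[[0.1,-0.03,0,0,0],[0.1,-0.03,0,0,0],[0,0,0,0,0]]]' | grep -E $G
python3 red.py
```

```text
[(39, array([-43.3865,  29.5489]), array([ 0.8377, 42.8952])), (63, array([ 0.4485, 43.0796]), array([43.2876, 55.9984]))]
ee_pos: [0.5018, 0.2839, 0.0269]
wrist_force: [0.1, 0.8, -0.2]
ee_pos: [0.5123, 0.2809, 0.0264]
wrist_force: [0.1, -0.0, 0.0]
top [(np.int32(40), array([145.9, 220. ]))]
scene [(np.int32(12), array([363.5, 228.3]))]
```

```bash
G='ee_pos|wrist'
python3 -m jog '[[[0.15,-0.047,0.08,0,0],[0.15,-0.047,0.1,0,0],[0.15,-0.047,0.1,0,0],[0,0,0,0,0]]]' | grep -E $G
python3 red.py
python3 -m jog '[[[0.15,-0.047,0.08,0,0],[0.15,-0.047,0.08,0,0],[0.15,-0.047,0.06,0,0],[0,0,0,0,0]]]' | grep -E $G
python3 red.py
python3 -m jog '[[[0.12,-0.038,0.05,0,0],[0.1,-0.03,0,0,0],[0,0,0,0,0]]]' | grep -E $G
python3 red.py
```

```text
ee_pos: [0.5246, 0.2773, 0.0443]
wrist_force: [-62.2, 9.2, 49.8]
top [(np.int32(27), array([146. , 215.5]))]
scene []
ee_pos: [0.5575, 0.2665, 0.051]
wrist_force: [-0.4, -0.2, 0.3]
top [(np.int32(31), array([148.6, 201.4]))]
scene [(np.int32(20), array([353.9, 232.5]))]
ee_pos: [0.568, 0.2631, 0.0531]
wrist_force: [-0.1, 0.0, -0.6]
top [(np.int32(35), array([150. , 195.9]))]
scene [(np.int32(29), array([350.2, 236.8]))]
```

```bash
G='ee_pos|wrist'
python3 -m jog '[[[0.08,-0.025,0,0,0],[0,0,0,0,0]]]' | grep -E $G
python3 -m jog '[[[0.06,-0.02,0,0,0],[0,0,0,0,0]]]' | grep -E $G
python3 -m jog '[[[-0.3,0.09,0,0,0],[-0.5,0.15,0,0,0],[-0.6,0.2,0.2,0,0],[-0.5,0.2,0.5,0,0],[-0.3,0,0.6,0,0],[0,0,0,0,0],[0,0,0,0,0]]]' | grep -E $G
python3 red.py
python3 - <<'E'
from h import *
a,b=camera("top"),camera("scene")
print(b.shape,[(c,x[0],x[1]) for c in HUE for x in blobs(b,c,(190,140,290,215),8,110,60)])
cv2.imwrite("pics/z1.png",np.hstack([cv2.resize(a[100:280,90:420],None,fx=1.3,fy=1.3),cv2.resize(b[100:280,170:420],None,fx=1.3,fy=1.3)]))
E
```

```text
ee_pos: [0.5717, 0.2621, 0.0533]
wrist_force: [0.2, -0.1, 0.1]
ee_pos: [0.5746, 0.2611, 0.0534]
wrist_force: [0.4, 0.9, -0.0]
ee_pos: [0.4646, 0.2936, 0.1192]
wrist_force: [0.2, 0.5, 0.1]
top [(np.int32(43), array([149.6, 194.5]))]
scene [(np.int32(40), array([350.6, 237. ]))]
(384, 512, 3) [('blue', 30, array([278.5, 214.5])), ('orange', 44, array([254.89, 198.64])), ('orange', 69, array([249.93, 208.06])), ('yellow', 37, array([232.22, 183.7 ])), ('yellow', 63, array([227.29, 192.71])), ('yellow', 47, array([219.94, 200.06])), ('green', 14, array([209.5, 168.5])), ('green', 28, array([205.36, 177.96])), ('green', 23, array([198.39, 185.22]))]
```

View pics/z1.png

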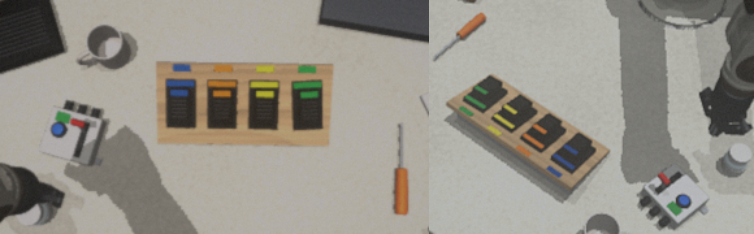

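The final view shows the lever back at its starting pixel (149.6,194.5), all four units hanging straight, and the gripper clear.

```bash
python3 -c "
from workcell import ticket;print(ticket.job_done())"
```

```text
the job is handed in; nothing more can be done
None
```

I handed the job in at about 54 s: the test button dropped the lever, all four units are locked on the screws of their own colour, and the lever is back fully up; wrist force briefly reached about 80 N (limit 120 N) as I lifted it.

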